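Set the sander's fence to 30 degrees and lay the brace up for its second end

ROBOT

A 6-joint arm with a two-finger parallel gripper is mounted at the origin on a cart in front of the work surface, level with it; the furniture and walls round the work are solid. World frame = base frame: x ahead of the robot, y to its left, z up, the work surface at z = 0. Lengths are in m, angles in rad, forces in N, time in s.
With the tool pointing down it reaches from about 0.325 to 0.775 m from the base axis. Payload 5.5 kg.
Tool frame: the origin (TCP) lies on the centre line of the jaws, within the pads' length; the fingertips stand robot.finger_overhang ahead of it and the grasp point (between the pads) lies 8 mm behind it (robot.finger_overhang is the distance from the TCP to the fingertips, in m); z points along the fingers, x is the direction in which the jaws open and shut, and the axes are right-handed (so a half turn about z gives the same grasp; the last joint's range is limited). The gripper opens to 85 mm and grips with 20 to 120 N. Pads are 22 mm wide; open, the fingers measure 114 mm over their backs; the gripper's body (76 mm by 85 mm) begins 54 mm behind the grasp point. The pads swing forward as they close: fully open they stand 13 mm farther back than shut.
Start: joints at [-1.371, 0.091, 1.231, -0, 1.82, -0.057], TCP at [0.152, -0.58, 0.242] pointing down, gripper open.
Joint ranges: [-2.87, 2.87], [-0.86, 2.18], [0.17, 2.46], [-1.51, 4.65], [0.06, 2.69], [-2.65, 2.65]. Speed limits (rad/s): [2.57, 2.57, 3.01, 3.14, 3.14, 3.14].

INTERFACE

Orientations are given as a rotation vector (axis times angle).
In Python, from workcell import robot, vision, workorder gives the robot as it stands.
- The arm moves only by the tool send_rows, never from a script. Its argument "steps" is text: rows parted by semicolons, each of 5 numbers parted by spaces: the shift along the tool's x, y, z in cm, then the turn about the tool's z in degrees, then the opening, from 0 (shut) to 1 (fully open). In form: x y z roll jaw; .... A call has 1 to 12 rows; each row is the pose to reach, as a shift and turn from the pose commanded when the call began, along the tool's axes at that moment; what a row does not reach only later rows make up. A row lasts 1/12 s, in which the tool goes at most 41.7 mm and 7.16 degrees, less where a joint would pass 70% of its speed; a pose out of reach is approached as far as the arm can. A call with a gripper value outside its range is refused whole. The fingers move at their own pace and stop on an object; "force" is the grip in N (left out, the last holds). Time passes only in rows, so rows that repeat a pose let the fingers close. It gives the time, the measured TCP pose, the force and the opening at its end, in the units of the state.
- robot.get_state(): the state, without advancing time (a new reading comes with each control period).
- vision.read_camera(name): name is "scene" or "top"; returns a dict with "color" (420x560x3 uint8, red, green, blue), "fx", "fy", "cx", "cy" (pixels), "position" and "rotation" of the camera in the world. Camera axes: x right, y up, looking along -z (the intrinsics and any distortion apply to the point x, -y, -z); pixel columns grow to the right and rows downward; lengths in m; the calibration is good to about 2 mm. A picture is of the moment at which its call begins. There is no depth.
- workorder.finish_job(): hands the job in, once; it reports no verdict.
The state is a dict: "clock": time; "qpos": joint angles; "qd": joint speeds; "joint_torque": joint torques, N m; "tcp_pos": TCP position; "eef_rot": TCP orientation; "force": force on the tool from outside, world axes, zero at the start; "ft_torque": the same for the moment, N m; "finger_gap": finger opening in m.
Only numpy, scipy, OpenCV 4.12 (cv2) and the standard library are available. Lean on these libraries where they do the work, as an engineer would, in place of code of your own. Each camera call takes 0.05 s, during which the arm holds its last target.

TASK

The wooden brace has one end finished at a slant and the other still square. Swing the fence on the disc sander's table so that its handle points at the 30 degree mark on the right-hand half of the scale (right as seen from the robot), then turn the brace and lay it flat on the sander's table, pencil line up, snug along the left side of the fence with its square end up against the sanding disc. Let go of it there, and leave the spray can, the grey roller sleeve and the sanding block where they are.

Things in the scene. Friction and masses are not known exactly. Their poses are not given: they have to be found in the camera images.
- sander: Bench disc sander, grey, switched off, fixed on the worktable. Origin: centre of its underside, on the worktable top; x points from the robot's side to the disc, y left, z up. Its table is a flat light-grey plate, top 115 mm above the origin, from x = -155 to +37 and y = -160 to +160 mm. The drum and motor behind the disc rise to 212 mm and reach x = 168 mm.
- disc_face (a point): Centre of the brown sanding disc's upright front face, at the level of the sander's table top (115 mm up); frame as sander, so the face is the plane x = 40 mm of the sander and looks to -x. Disc radius 90 mm.
- mark_30 (a point): Outer end of the +30 degree mark of the scale on the sander's table, 176 mm from the fence's pivot. The scale is a fan of dark marks round the pivot each 5 degrees, -45 to +45, longer and thicker each 15; the middle long mark is 0 (fence square to the disc), the second long mark to its right, seen from the robot, is +30.
- fence (a joint): Angle of the swing fence, rad. 0: fence square to the disc (along the sander's x); positive: handle swung to the right (sander's -y), so +30 degrees is 0.524; range -0.79 to 0.79. Stiff pivot: stays where it is left, needs about 4 N sideways at the handle to move (0.8 N m), does not spring back.
- fence_pivot (a point): Pivot axis of the fence, 8 mm above the sander's table; x = 22, y = -30 mm in the sander's frame. Frame turns with the fence: x from the handle to the disc, y to the fence's left, z up. The aluminium bar is 22 mm thick (faces y = +11, -11), from a round nose at the pivot (11 mm radius) to x = -145 mm, top 15 mm above the table; a 12 mm wide, 9 mm high arm with white index line goes on to x = -215 mm.
- fence_handle (a point): Centre, half-way up, of the fence's black upright handle on the end of the arm: round, 26 mm thick, 50 mm tall (118 to 168 mm above the worktable), 205 mm from the pivot axis. Pushed sideways to swing the fence. Frame as fence_pivot.
- brace_mid (a point): Centre, half-way up, of the loose hardwood brace (160 mm on its long edge, 40 wide, 36 tall, 0.1 to 0.2 kg), lying on the worktable right of the sander. x points along it to the square end, 80 mm off; z out of the face with the pencil line; sides at y = +20 and -20. The other end, x = -57 mm at y = +20 and -80 mm at y = -20, is finished at 30 degrees.
- brace_square_end (a point): Centre of the brace's square end face, 80 mm from brace_mid along the bar, half-way up. A slanting pencil line is drawn on the top face near it.
- spray_can: Spray can, 67 mm across, 205 mm tall, loose, standing behind the brace. Origin: centre of its underside. Not to be disturbed.
- grey_roller: Grey paint roller sleeve lying on the worktable, loose, 101 x 40 x 38 mm. Origin: under its centre. Not to be disturbed.
- sanding_block: Black foam sanding block with a rust-red face, loose, 115 x 62 x 31 mm, lying at the front of the worktable. Origin: under its centre. Not to be disturbed.

How it is judged:
On the way:
1. the fence stands at +30 degrees, within 3 degrees (value of joint fence between 0.4712 and 0.576 rad), for 0.3 s.
At the end, for the whole second after the job is handed in: The fence stands at +30 degrees within 3 degrees; the brace lies at rest flat on the sander's table, pencil line up, parallel to the fence within 3 degrees and within 4 mm of its left face, with the leading corner of its square end within 5 mm of the disc (all of step 1 and angle between the x axis of brace_mid and the x axis of fence_pivot, either way round below 0.052 rad and y of brace_mid in the frame of fence_pivot between 0.0285 and 0.035 m and x of brace_square_end in the frame of sander between 0.025 and 0.035 m and z of brace_mid in the frame of sander between 0.13 and 0.137 m and angle between brace_mid's own z axis and vertical below 0.06 rad and linear speed of brace below 0.01 m/s); the robot touches nothing.
It fails at once if the spray can is moved by more than 30 mm or tipped (distance of spray_can from where it was at the start of the episode above 0.03 m or angle between spray_can's own z axis and vertical above 0.5 rad).
It fails at once if the grey roller sleeve is moved by more than 30 mm (distance of grey_roller from where it was at the start of the episode above 0.03 m).
It fails at once if the sanding block is moved by more than 30 mm (distance of sanding_block from where it was at the start of the episode above 0.03 m).
It also fails if it takes over 61 s, if anything falls off the work surface, if the arm or the gripper's body presses on something with over 40 N, if the wrist force passes 120 N, or if a joint passes its speed limit or range.

## Working session

There is one attempt and no reset: what is moved stays moved. The work goes in short steps, Python scripts to look and compute and a tool call to move; the robot and the scene stay as the last step left them, time stands still between calls to the robot, and variables do not carry over. Pictures are saved under pics/ and viewed, and the job is handed in when it is done.

Besides the shell and the picture viewer there is one more tool, called after "Request:" by a JSON object that holds its "api" and its "payload", one argument or row to a line. send_rows: Moves the arm, as the interface text tells. Its arguments: {"type":"object","properties":{"steps":{"type":"string"},"force":{"type":"number"}},"required":["steps"]}

```bash
mkdir -p pics; ls; python3 - <<'E'
from workcell import robot, vision, workorder
import cv2,pickle
print(robot.get_state(), robot.finger_overhang)
d={}
for n in("scene","top"):
    c=vision.read_camera(n); d[n]=c
    cv2.imwrite(f"pics/{n}0.png",c["color"][:,:,::-1])
    print(n,{k:v for k,v in c.items() if k!="color"})
pickle.dump(d,open("cam0.pkl","wb"))
E
```

```text
pics
{'clock': 0.0, 'qpos': array([-1.37069879e+00,  9.18734077e-02,  1.23192635e+00, -2.04912325e-05,
        1.81981769e+00, -5.66971169e-02]), 'qd': array([-0.00113098, -0.00138832, -0.00027642, -0.00051415, -0.00090563,
       -0.00140709]), 'joint_torque': array([-6.19943785e-04, -4.58731985e+01, -4.18020880e+01, -2.96058151e-04,
        1.14370056e-02, -5.79469443e-06]), 'tcp_pos': array([ 0.15232724, -0.58005421,  0.2411193 ]), 'eef_rot': array([-2.48655626e+00,  1.91791663e+00,  2.42373498e-03]), 'force': array([ 0.21717575,  0.04783531, -0.05072265]), 'ft_torque': array([ 0.03612538, -0.04484563, -0.04857805]), 'finger_gap': 0.08525561950872564} 0.011
scene {'fx': 453.9077156252297, 'fy': 453.9077156252297, 'cx': 280.38792130971143, 'cy': 211.1893685544646, 'position': array([0.06097863, 0.90249901, 0.72436269]), 'rotation': array([ 0.31965242, -1.37571193, -2.39228836])}
top {'fx': 384.9119894420837, 'fy': 384.9119894420837, 'cx': 281.25378246960435, 'cy': 210.20889101299895, 'position': array([ 0.36856375, -0.03878079,  1.03833675]), 'rotation': array([ 0.1400077 , -0.11078373, -1.55532703])}
```

View pics/scene0.png

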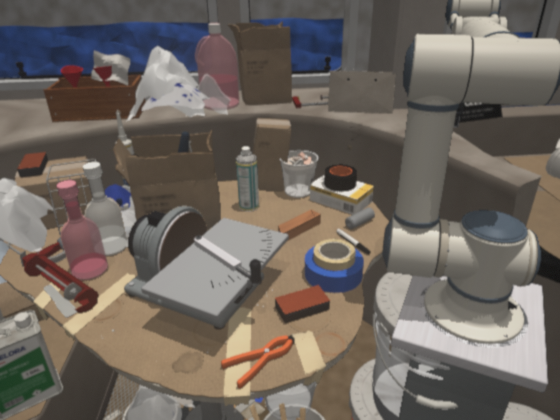

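View pics/top0.png

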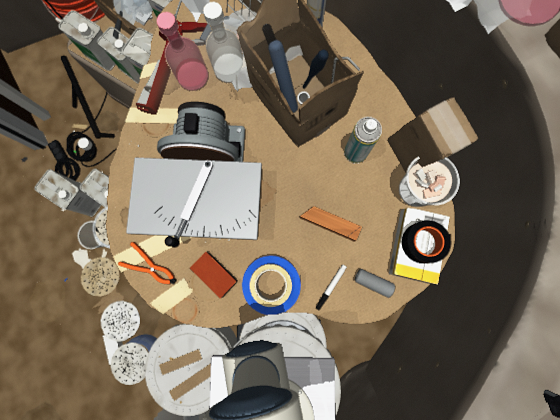

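```bash
cat > h.py <<'E'
import numpy as np,cv2,pickle
from scipy.spatial.transform import Rotation as R
def proj(c,P):
    P=np.atleast_2d(P).astype(float); q=R.from_rotvec(c["rotation"]).inv().apply(P-c["position"])
    return np.c_[c["cx"]+c["fx"]*q[:,0]/-q[:,2], c["cy"]+c["fy"]*(-q[:,1])/-q[:,2]]
def unproj(c,uv,z):
    uv=np.atleast_2d(uv).astype(float)
    d=np.c_[(uv[:,0]-c["cx"])/c["fx"],-(uv[:,1]-c["cy"])/c["fy"],-np.ones(len(uv))]
    d=R.from_rotvec(c["rotation"]).apply(d)
    t=(z-c["position"][2])/d[:,2]
    return c["position"]+d*t[:,None]
def crop(c,x0,y0,x1,y1,s,fn):
    im=c["color"][y0:y1,x0:x1,::-1]; cv2.imwrite(fn,cv2.resize(im,None,fx=s,fy=s,interpolation=cv2.INTER_CUBIC))
E
python3 - <<'E'
from h import *
d=pickle.load(open("cam0.pkl","rb"));t=d["top"]
print({k for k in t})
crop(t,110,90,270,250,4.5/1.25,"pics/t_s.png")
crop(t,280,180,440,300,5,"pics/t_b.png")
crop(d["scene"],120,190,300,330,4.4,"pics/s_s.png")
crop(d["scene"],230,150,380,260,5,"pics/s_b.png")
print(proj(t,[[.152,-.58,.242]]))
E
```

```text
{'position', 'cx', 'color', 'fy', 'fx', 'cy', 'rotation'}
[[568.11615836 390.05415106]]
```

View pics/t_s.png

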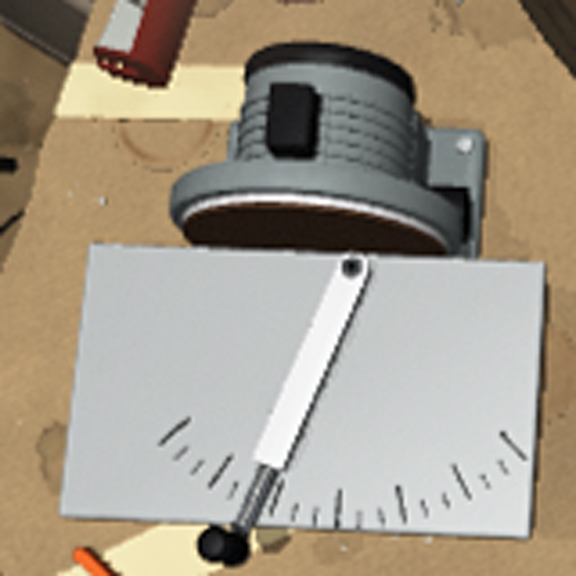

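View pics/t_b.png

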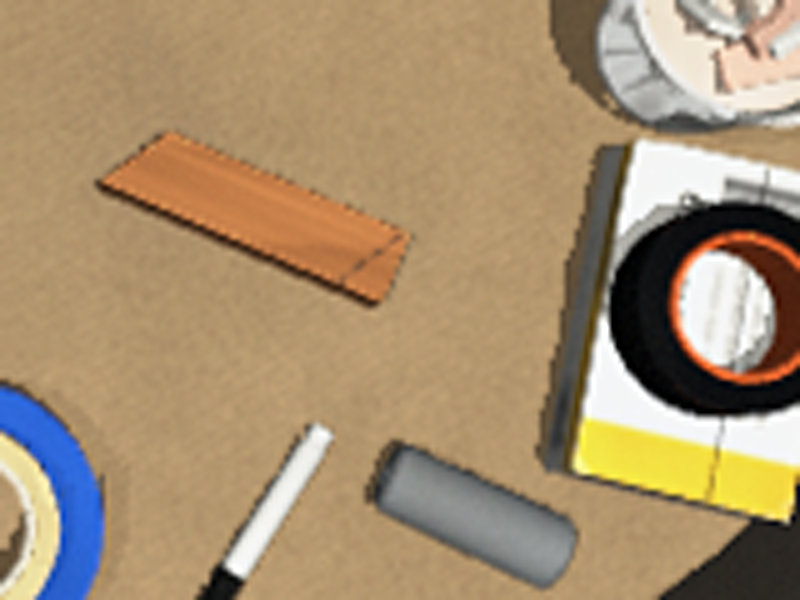

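View pics/s_s.png

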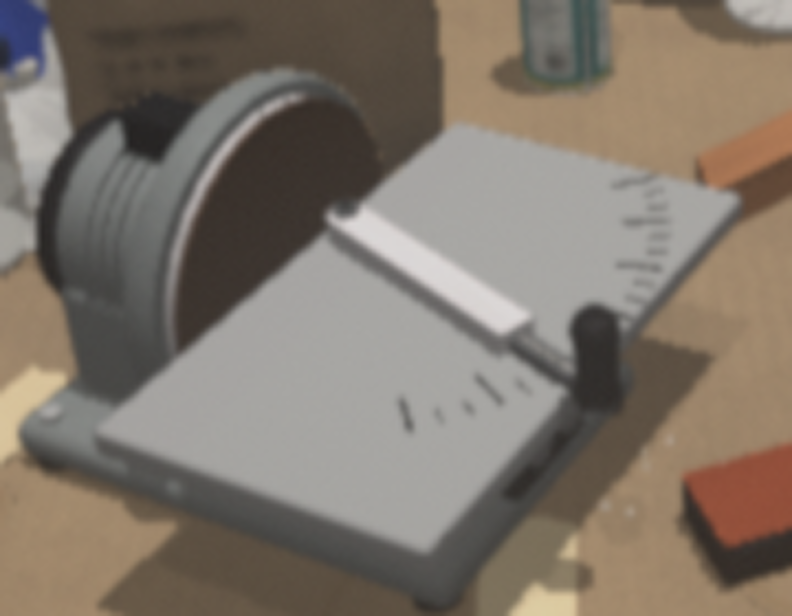

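View pics/s_b.png

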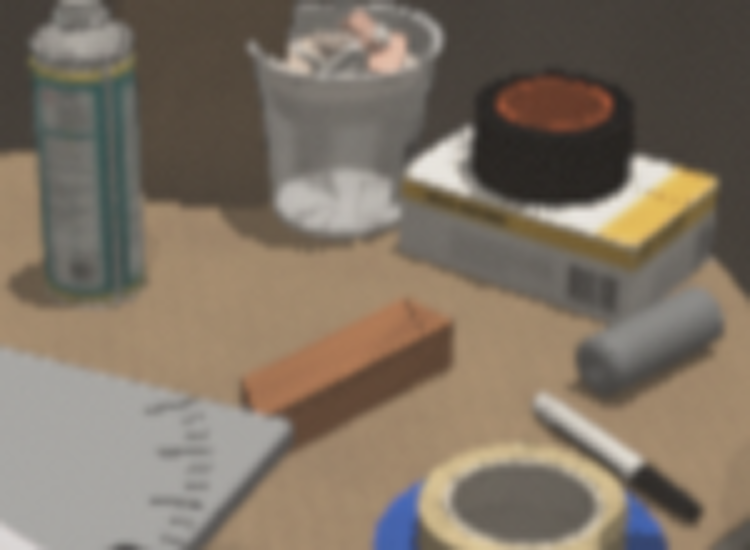

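```bash
cat > fit0.py <<'E'
from h import *
from scipy.optimize import least_squares
d=pickle.load(open("cam0.pkl","rb"));t=d["top"];s=d["scene"]
def T(p,L): # p=x,y,yaw
    c,n=np.cos(p[2]),np.sin(p[2]); L=np.array(L,float)
    return np.c_[p[0]+c*L[:,0]-n*L[:,1],p[1]+n*L[:,0]+c*L[:,1],L[:,2]]
uo=lambda a,o,k:np.array(a,float)/k+np.array(o)+0.0
C=[[.037,.16,.115],[.037,-.16,.115],[-.155,-.16,.115],[-.155,.16,.115]]
ut=uo([[92,245],[546,263],[531,537],[63,517]],(110,90),3.6)
us=uo([[100,435],[460,125],[740,198],[430,552]],(120,190),4.4)
def run(C,ut,us,p0):
    f=lambda p,a=1,b=1:np.r_[(proj(t,T(p,C))-ut).ravel()*a,(proj(s,T(p,C))-us).ravel()*b]
    r=least_squares(f,p0); print("both",r.x,np.degrees(r.x[2]));print(r.fun.round(1))
    r1=least_squares(lambda p:f(p,1,0),p0); r2=least_squares(lambda p:f(p,0,1),p0); print("top",r1.x,"scene",r2.x)
    return r.x
S=run(C,ut,us,[.5,.1,0])
B=[[-.057,.02,.036],[-.080,-.02,.036],[.08,-.02,.036],[.08,.02,.036]]
bt=uo([[165,132],[97,184],[377,304],[410,236]],(280,180),5)
bs=uo([[242,385],[256,412],[452,322],[408,300]],(230,150),5)
print("unproj brace",unproj(t,bt,.036).round(4).tolist(),unproj(s,bs,.036).round(4).tolist())
E
python3 fit0.py
```

```text
both [ 0.60378757  0.19111128 -0.03144503] -1.8016673627553885
[-1.6 -0.  -0.2 -0.1 -0.2  1.  -1.9  0.9 -1.4 -2.1 -0.8 -2.1  1.2 -2.1
  0.6 -1.3]
top [ 0.60503487  0.18876496 -0.03174895] scene [ 0.60054038  0.19588014 -0.03165427]
unproj brace [[0.5412, -0.1026, 0.036], [0.5131, -0.0669, 0.036], [0.4517, -0.2125, 0.036], [0.4874, -0.2303, 0.036]] [[0.5349, -0.0926, 0.036], [0.5156, -0.0697, 0.036], [0.4493, -0.2065, 0.036], [0.483, -0.2208, 0.036]]
```

```bash
cat >> h.py <<'E'
def T(p,L):
    c,n=np.cos(p[2]),np.sin(p[2]); L=np.array(L,float)
    return np.c_[p[0]+c*L[:,0]-n*L[:,1],p[1]+n*L[:,0]+c*L[:,1],L[:,2]]
def overlay(c,polys,box,k,fn,closed=True):
    x0,y0,x1,y1=box
    im=cv2.resize(c["color"][y0:y1,x0:x1,::-1],None,fx=k,fy=k,interpolation=cv2.INTER_CUBIC)
    for P,col in polys:
        uv=(proj(c,P)-[x0,y0]+0.5)*k-0.5
        cv2.polylines(im,[np.round(uv*8).astype(np.int32)],closed,col,1,cv2.LINE_AA,3)
    cv2.imwrite(fn,im)
TAB=[[.037,.16,.115],[.037,-.16,.115],[-.155,-.16,.115],[-.155,.16,.115]]
BR=[[-.057,.02,.036],[-.080,-.02,.036],[.08,-.02,.036],[.08,.02,.036]]
def marks(p):
    out=[]
    for a in (-45,-30,-15,0,15,30,45):
        r=np.radians(a); out.append(T(p,[[.022-np.cos(r)*q,-.03-np.sin(r)*q,.115] for q in(.15,.176)]))
    return out
E
python3 - <<'E'
from h import *
d=pickle.load(open("cam0.pkl","rb"));t=d["top"];s=d["scene"]
p=[.605,.1888,-.0317]; q=[.6005,.1959,-.0317]
b=[.498,-.148,np.arctan2(-.1456,-.0614)]
for n,pp in(("a",p),):
  pl=[(T(pp,TAB),(0,0,255)),(T(b,BR),(0,255,0))]+[(m,(255,0,0)) for m in marks(pp)]
  overlay(t,pl,(120,140,380,260),3,"pics/ov_t.png")
  overlay(s,pl,(120,190,330,330),3.8,"pics/ov_s.png")
E
```

```text
(no output)
```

View pics/ov_t.png

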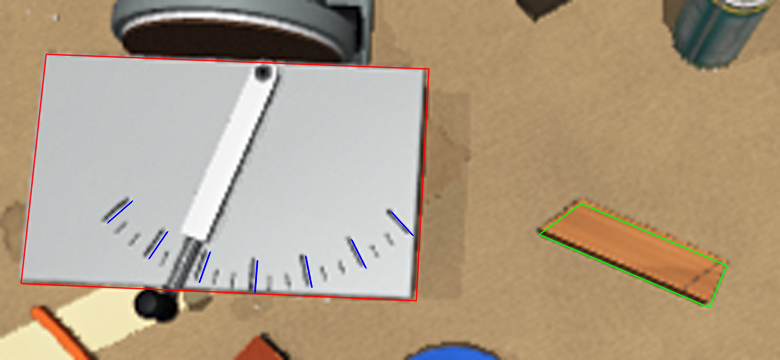

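View pics/ov_s.png

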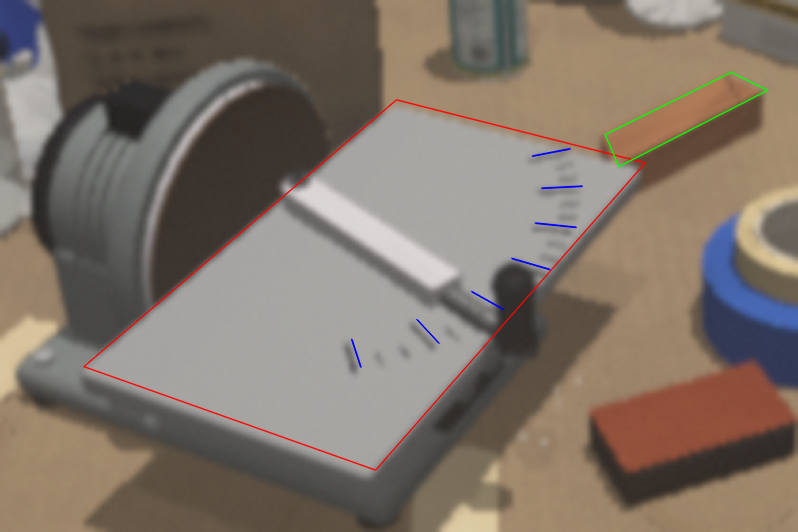

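```bash
python3 - <<'E'
from h import *
d=pickle.load(open("cam0.pkl","rb"));t=d["top"];s=d["scene"]
S=np.array([.603,.192,-.0317])
def loc(P): 
    c,n=np.cos(S[2]),np.sin(S[2]); v=P[:,:2]-S[:2]; return np.c_[c*v[:,0]+n*v[:,1],-n*v[:,0]+c*v[:,1]]
uv=np.array([[350,265],[271,462]])/3.6+[110,90]
L=loc(unproj(t,uv,.130)); print(L); v=L[1]-L[0]; print("fence",np.degrees(np.arctan2(-v[1],-v[0])))
for a in(-24,-20,0,30): 
    r=np.radians(a); print(a,T(S,[[.022-.205*np.cos(r),-.03-.205*np.sin(r),.143]]))
st=np.array([-2.48655626e+00,  1.91791663e+00,  2.42373498e-03]); print(R.from_rotvec(st).as_matrix().round(3))
# others
print("can top",unproj(t,[[369,125]],.205),"can base scene",unproj(s,[[248,206]],0))
print("roller",unproj(t,[[375,283]],.03),"block",unproj(t,[[213,274]],.031))
E
```

```text
[[ 0.02656959 -0.02930996]
 [-0.11053372  0.01312587]]
fence -17.19819660360231
-24 [[0.43949811 0.25059259 0.143     ]]
-20 [[0.43372015 0.23750226 0.143     ]]
0 [[0.4191411 0.1678152 0.143    ]]
30 [[0.44334339 0.06449621 0.143     ]]
[[ 0.254 -0.967 -0.   ]
 [-0.967 -0.254  0.002]
 [-0.002 -0.    -1.   ]]
can top [[ 0.70047419 -0.2185139   0.205     ]] can base scene [[ 0.70521191 -0.22287624  0.        ]]
roller [[ 0.34455387 -0.26180363  0.03      ]] block [[0.36178243 0.15571789 0.031     ]]
```

```bash
cat >> h.py <<'E'
def rows(st,wps,jaw=None):
    """wps: (x,y,z,yaw_deg); prints shifts cm from the current pose in tool axes"""
    M=R.from_rotvec(st["eef_rot"]).as_matrix(); p=st["tcp_pos"]; y0=np.degrees(np.arctan2(M[1,0],M[0,0]))
    print("t",round(st["clock"],2),"tcp",p.round(4),"yaw",round(y0,2),"tilt",np.degrees(np.arccos(-M[2,2])).round(2),"F",st["force"].round(1),"gap",round(st["finger_gap"],4),"q",st["qpos"].round(2))
    for w in wps:
        d=M.T@(np.array(w[:3])-p)*100; r=-(w[3]-y0); print(" ".join(f"{v:.2f}" for v in d),round((r+180)%360-180,1))
E
python3 - <<'E'
from h import *; from workcell import robot
rows(robot.get_state(),[(.44,-.2,.245,-75),(.425,.16,.245,-100),(.43,.228,.245,-100)])
E
```

```text
t 0.1 tcp [ 0.1523 -0.5801  0.2412] yaw -75.29 tilt 0.1 F [ 0.1 -0.3  0.5] gap 0.0855 q [-1.37  0.09  1.23 -0.    1.82 -0.06]
-29.46 -37.48 -0.32 -0.3
-64.66 -45.17 -0.26 24.7
-71.11 -47.38 -0.24 24.7
```

Request:
{"api": "send_rows", "payload": {
  "steps": "-2.5 -3.1 -0.2 0 1; -5 -6.2 -0.3 0 1; -7.5 -9.4 -0.3 0 1; -10 -12.5 -0.3 0 1; -12.5 -15.6 -0.3 0 1; -15 -18.7 -0.3 0 1; -17.5 -21.9 -0.3 0 1; -20 -25 -0.3 0 1; -22.5 -28.1 -0.3 0 1; -25 -31.2 -0.3 0 1; -27.5 -34.4 -0.3 0 1; -29.5 -37.5 -0.3 0 1"
}}

```text
clock: 1.1
tcp_pos: [0.4408, -0.1974, 0.2452]
eef_rot: [-2.488, 1.918, 0.0]
force: [0.2, -0.4, -0.2]
finger_gap: 0.0852
```

```bash
python3 - <<'E'
from h import *; from workcell import robot,vision
rows(robot.get_state(),[(.43,.04,.245,-100),(.43,.205,.245,-100)])
d={n:vision.read_camera(n) for n in("top","scene")}
pickle.dump(d,open("cam1.pkl","wb"))
for n in d: cv2.imwrite(f"pics/{n}1.png",d[n]["color"][:,:,::-1])
E
```

```text
t 1.1 tcp [ 0.4408 -0.1974  0.2452] yaw -75.25 tilt 0.02 F [ 0.2 -0.4 -0.2] gap 0.0852 q [-0.49 -0.22  1.53  0.    1.84  0.82]
-23.24 -4.99 0.03 24.7
-39.19 -9.19 0.03 24.7
```

View pics/top1.png

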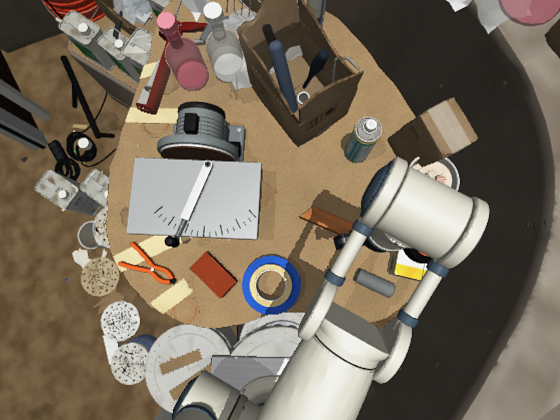

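View pics/scene1.png

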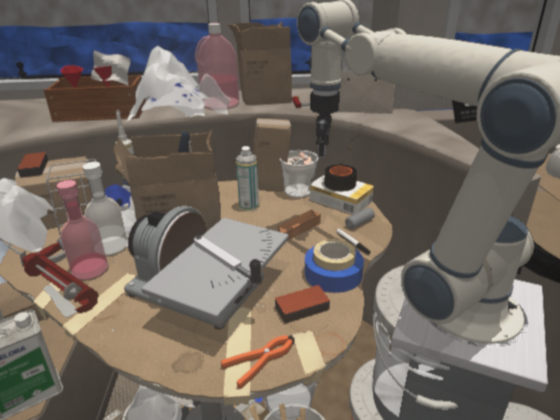

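```bash
python3 - <<'E'
from h import *; from workcell import robot
d=pickle.load(open("cam0.pkl","rb"));t=d["top"];s=d["scene"]
print(unproj(t,np.array([[210,546],[236,545]])/3.6+[110,90],.165))
print(unproj(s,np.array([[596,318],[600,402]])/4.4+[120,190],.168), unproj(s,np.array([[600,402]])/4.4+[120,190],.118))
rows(robot.get_state(),[(.43,.02,.245,-100),(.431,.225,.245,-105)])
E
```

```text
[[0.43403791 0.23505334 0.165     ]
 [0.43486649 0.21853769 0.165     ]]
[[0.42996351 0.24087923 0.168     ]
 [0.39987294 0.29525764 0.168     ]] [[0.43032918 0.2406852  0.118     ]]
t 1.2 tcp [ 0.4425 -0.1957  0.2446] yaw -74.9 tilt 0.12 F [-0.9 -0.6  0.2] gap 0.0851 q [-0.49 -0.22  1.52  0.    1.84  0.82]
-21.15 -4.42 0.00 25.1
-40.91 -9.85 0.05 30.1
```

Request:
{"api": "send_rows", "payload": {
  "steps": "-3.8 -0.9 0 2.7 1; -7.6 -1.8 0 5.4 1; -11.4 -2.7 0 8.1 1; -15.2 -3.6 0 10.8 1; -19 -4.5 0 13.5 1; -22.8 -5.4 0 16.2 1; -26.6 -6.3 0 18.9 1; -30.4 -7.2 0 21.6 1; -34.2 -8.1 0 24.3 1; -38 -9 0 27 1; -41.9 -10.1 0 30 1; -41.9 -10.1 0 30 1"
}}

```text
clock: 2.2
tcp_pos: [0.4304, 0.2362, 0.244]
eef_rot: [1.91, -2.494, -0.004]
force: [0.7, -0.4, -0.3]
finger_gap: 0.0852
```

```bash
python3 - <<'E'
from h import *; from workcell import robot,vision
d={n:vision.read_camera(n) for n in("top","scene")}
pickle.dump(d,open("cam2.pkl","wb"))
rows(robot.get_state(),[(.432,.235,.148,-105)])
crop(d["top"],110,120,310,270,4,"pics/t2.png")
crop(d["scene"],150,100,350,250,4,"pics/s2.png")
E
```

```text
t 2.3 tcp [0.4311 0.2317 0.2445] yaw -105.11 tilt 0.11 F [ 0.7 -0.6 -0.2] gap 0.0859 q [ 0.42 -0.2   1.51 -0.    1.84  2.26]
-0.35 -0.01 9.65 -0.1
```

View pics/t2.png

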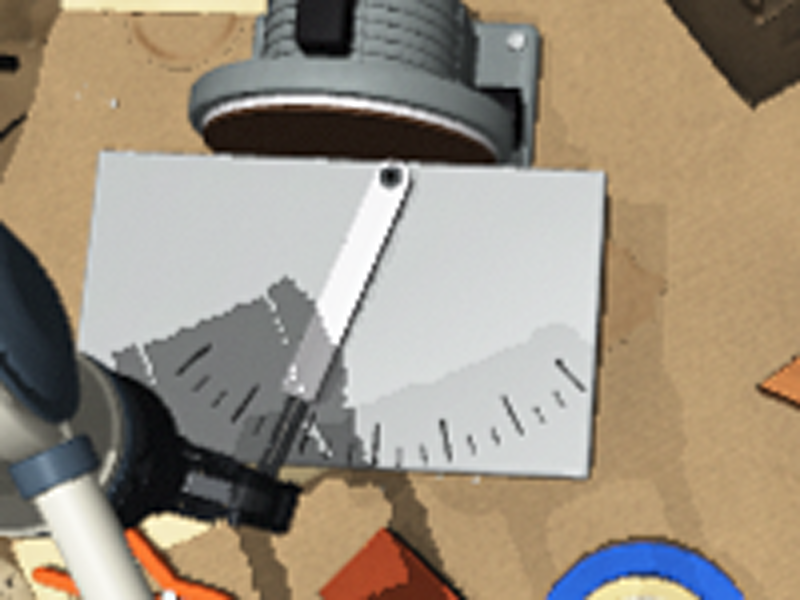

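View pics/s2.png

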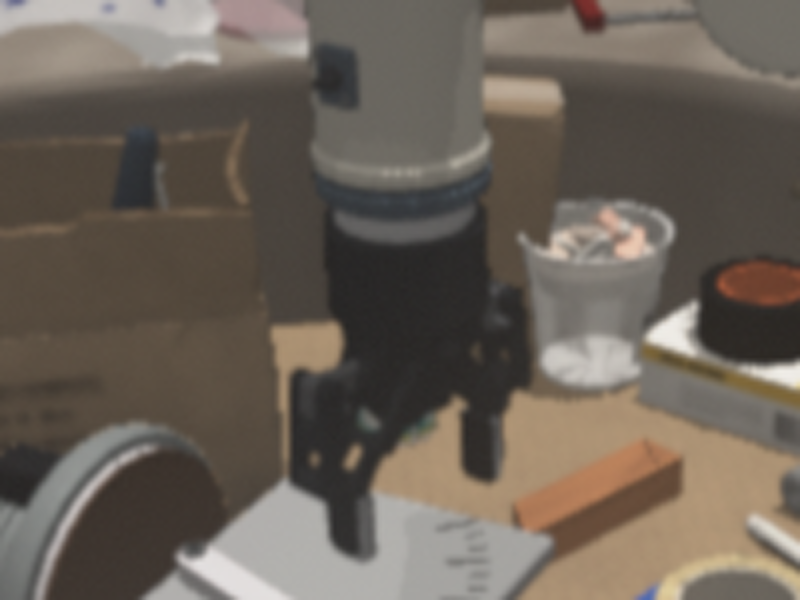

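```bash
python3 - <<'E'
from h import *
d=pickle.load(open("cam2.pkl","rb"));t=d["top"];s=d["scene"]
p=np.array([.4311,.2317,.2445]); y=np.radians(-105.1); x=np.array([np.cos(y),np.sin(y),0])
for dz in(-.011,0.002):
  for k in(-.0425,0,.0425): 
    P=p+x*k+[0,0,dz]; print(dz,k,(proj(s,P)-[150,100])*4,(proj(t,P)-[110,120])*4)
E
```

```text
-0.011 -0.0425 [[363.37012584 569.68934462]] [[123.36852326 460.18265452]]
-0.011 0 [[422.58890149 532.37807611]] [[199.3226714 482.0792907]]
-0.011 0.0425 [[478.250293   497.30816625]] [[275.75902502 504.11494073]]
0.002 -0.0425 [[361.76982162 547.20529236]] [[113.91173614 457.78717177]]
0.002 0 [[421.46569874 510.32613465]] [[191.05863014 480.02872532]]
0.002 0.0425 [[477.55044497 475.67787583]] [[268.70321465 502.41376372]]
```

Request:
{"api": "send_rows", "payload": {
  "steps": "-0.3 0 2 0 1; -0.3 0 4 0 1; -0.3 0 6 0 1; -0.3 0 8 0 1; -0.3 0 9.5 0 1; -0.3 0 10.4 0 1; -0.3 0 10.4 0 1"
}}

```text
clock: 2.88
tcp_pos: [0.4317, 0.2321, 0.1389]
eef_rot: [1.902, -2.496, -0.001]
force: [0.3, -0.6, 0.1]
finger_gap: 0.0854
```

```bash
python3 - <<'E'
from h import *; from workcell import robot,vision
d={n:vision.read_camera(n) for n in("top","scene")}
S=[.603,.192,-.0317]
w=[]
for a in(-15,-10,-5,0,5,10,15,20,25,30): 
    r=np.radians(a); q=T(S,[[.022-.205*np.cos(r),-.03-.205*np.sin(r),.140]])[0]; w.append((*q,-92+a*.9))
rows(robot.get_state(),w)
crop(d["scene"],170,130,300,260,4,"pics/s3.png")
E
```

```text
t 2.98 tcp [0.4326 0.2331 0.1419] yaw -105.36 tilt 0.02 F [-0.1 -0.2 -0. ] gap 0.0851 q [ 0.43 -0.2   1.69 -0.    1.65  2.26]
1.33 0.13 0.19 0.1
3.12 0.10 0.19 -4.4
4.90 -0.09 0.19 -8.9
6.65 -0.43 0.19 -13.4
8.37 -0.92 0.19 -17.9
10.04 -1.57 0.19 -22.4
11.65 -2.35 0.19 -26.9
13.18 -3.27 0.19 -31.4
14.63 -4.33 0.19 -35.9
15.98 -5.50 0.19 -40.4
```

View pics/s3.png

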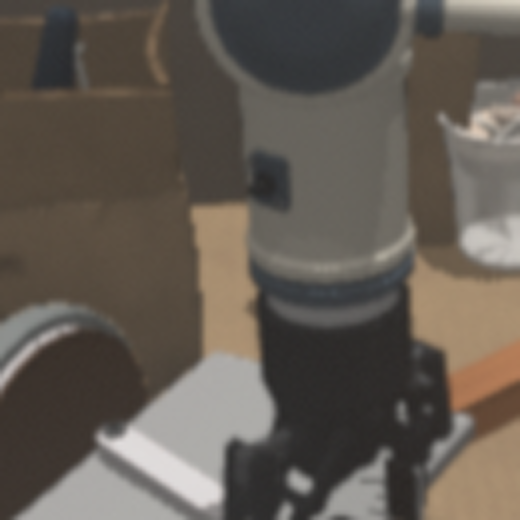

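Request:
{"api": "send_rows", "payload": {
  "steps": "0 0 0.2 0 0.4; 0 0 0.2 0 0.4; 0 0 0.2 0 0.4; 0 0 0.2 0 0.4; 0.6 0 0.2 0 0.4; 1.3 0.1 0.2 0 0.4; 2.2 0.1 0.2 -2.2 0.4; 3.1 0.1 0.2 -4.4 0.4; 4.0 0 0.2 -6.6 0.4; 4.9 -0.1 0.2 -8.9 0.4; 5.8 -0.2 0.2 -11.1 0.4; 6.6 -0.4 0.2 -13.4 0.4",
  "force": 20
}}

```text
clock: 3.98
tcp_pos: [0.4185, 0.1696, 0.1398]
eef_rot: [-2.186, 2.253, 0.001]
force: [0.2, 5.3, 0.9]
finger_gap: 0.034
```

```bash
python3 - <<'E'
from h import *; from workcell import robot,vision
d={n:vision.read_camera(n) for n in("top","scene")}
S=[.603,.192,-.0317]
w=[]
for a in(5,10,15,20,25,28,31,32): 
    r=np.radians(a); q=T(S,[[.022-.205*np.cos(r),-.03-.205*np.sin(r),.140]])[0]; w.append((*q,-92+a*.9))
rows(robot.get_state(),w)
crop(d["top"],110,120,310,270,4,"pics/t3.png")
E
```

```text
t 4.08 tcp [0.4186 0.1685 0.1397] yaw -91.91 tilt 0.04 F [-0.   0.6  0.8] gap 0.0341 q [ 0.31 -0.32  1.79 -0.    1.67  1.91]
1.85 -0.14 -0.03 -4.4
3.63 -0.37 -0.03 -8.9
5.37 -0.76 -0.03 -13.4
7.08 -1.30 -0.03 -17.9
8.73 -1.99 -0.03 -22.4
9.69 -2.47 -0.03 -25.1
10.62 -3.00 -0.03 -27.8
10.93 -3.19 -0.03 -28.7
```

View pics/t3.png

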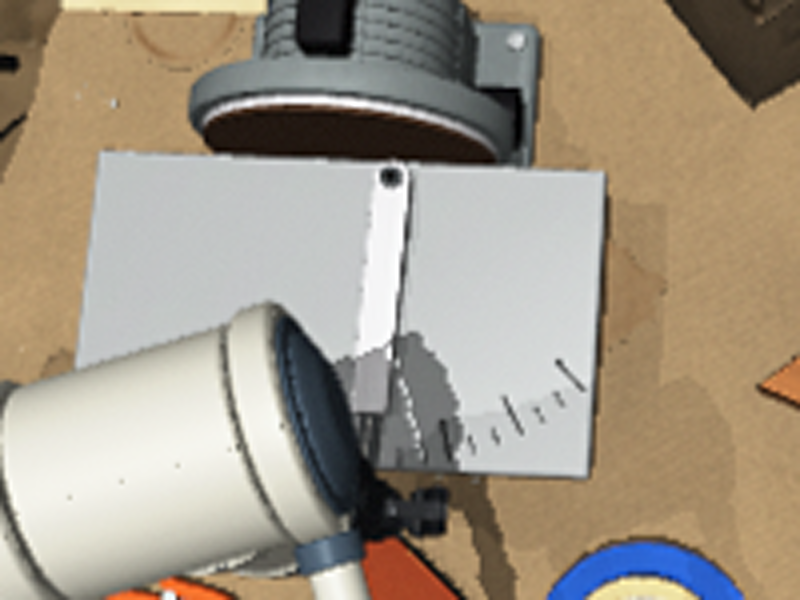

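Request:
{"api": "send_rows", "payload": {
  "steps": "0.9 -0.1 0 -2.2 0.4; 1.85 -0.1 0 -4.4 0.4; 2.75 -0.25 0 -6.6 0.4; 3.6 -0.4 0 -8.9 0.4; 4.5 -0.55 0 -11.1 0.4; 5.4 -0.75 0 -13.4 0.4; 6.25 -1.0 0 -15.6 0.4; 7.1 -1.3 0 -17.9 0.4; 7.9 -1.65 0 -20.1 0.4; 8.7 -2.0 0 -22.4 0.4; 9.7 -2.5 0 -25.1 0.4; 10.6 -3.0 0 -27.8 0.4"
}}

```text
clock: 5.08
tcp_pos: [0.4442, 0.0627, 0.1393]
eef_rot: [2.664, -1.664, -0.004]
force: [-4.2, 4.0, 2.2]
finger_gap: 0.0339
```

```bash
python3 - <<'E'
from h import *; from workcell import robot,vision
c=vision.read_camera("top"); pickle.dump(c,open("cam4.pkl","wb"))
rows(robot.get_state(),[])
crop(c,110,120,310,270,4,"pics/t4.png")
E
```

```text
t 5.13 tcp [0.4451 0.0612 0.1392] yaw -63.89 tilt 0.09 F [-2.  -0.8  0.1] gap 0.0343 q [ 0.06 -0.32  1.79 -0.    1.67  1.18]
```

View pics/t4.png

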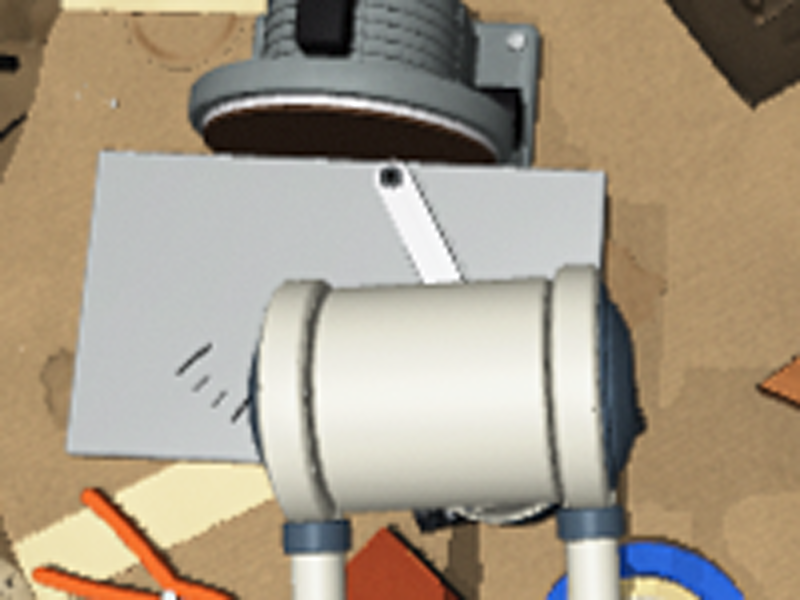

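Request:
{"api": "send_rows", "payload": {
  "steps": "0 0 0 0 0.6; 0 0 0 0 0.6; 0 0 -3 0 0.6; 0 0 -6 0 0.6; 0 0 -9 0 0.8; 0 0 -12 0 1; 0 0 -12 0 1"
}}

```text
clock: 5.72
tcp_pos: [0.4465, 0.0629, 0.2663]
eef_rot: [-2.657, 1.665, -0.014]
force: [0.4, 0.3, 0.3]
finger_gap: 0.0843
```

```bash
python3 - <<'E'
from h import *; from workcell import robot,vision
rows(robot.get_state(),[(.47,-.05,.25,-40),(.502,-.137,.22,-22.9)])
E
```

```text
t 5.72 tcp [0.4465 0.0629 0.2663] yaw -64.16 tilt 0.61 F [0.4 0.3 0.3] gap 0.0843 q [ 0.06 -0.31  1.56 -0.    1.88  1.18]
11.17 2.82 1.65 -24.2
20.39 3.77 4.69 -41.3
```

Request:
{"api": "send_rows", "payload": {
  "steps": "2.5 0.5 1 -5.2 1; 5 1 2 -10.3 1; 7.5 1.5 3.5 -15.5 1; 10 2 5 -20.6 1; 12.5 2.5 6.5 -25.8 1; 15 3 8.5 -31 1; 17.5 3.4 10.5 -36.1 1; 20.4 3.8 13.5 -41.3 1; 20.4 3.8 13.5 -41.3 1; 20.4 3.8 13.5 -41.3 1"
}}

```text
clock: 6.55
tcp_pos: [0.4989, -0.138, 0.1213]
eef_rot: [-3.078, 0.626, 0.008]
force: [-0.4, 0.4, 0.1]
finger_gap: 0.0852
```

```bash
python3 - <<'E'
from h import *; from workcell import robot,vision
d={}
for n in("top","scene"):
    d[n]=vision.read_camera(n); rows(robot.get_state(),[])
pickle.dump(d,open("cam5.pkl","wb"))
crop(d["top"],120,130,420,270,2.6,"pics/t5.png")
crop(d["scene"],200,130,350,270,4,"pics/s5.png")
E
```

```text
t 6.6 tcp [ 0.4997 -0.1374  0.1233] yaw -22.94 tilt 0.12 F [-0.5 -0.3 -0.2] gap 0.0854 q [-0.33 -0.12  1.65  0.    1.61  0.07]
t 6.65 tcp [ 0.5003 -0.1371  0.1248] yaw -22.87 tilt 0.03 F [ 0.4 -0.2  0.3] gap 0.0855 q [-0.33 -0.12  1.65  0.    1.61  0.07]
```

View pics/t5.png

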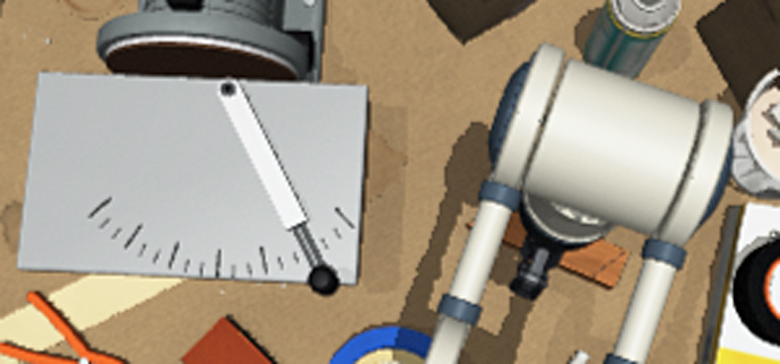

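View pics/s5.png

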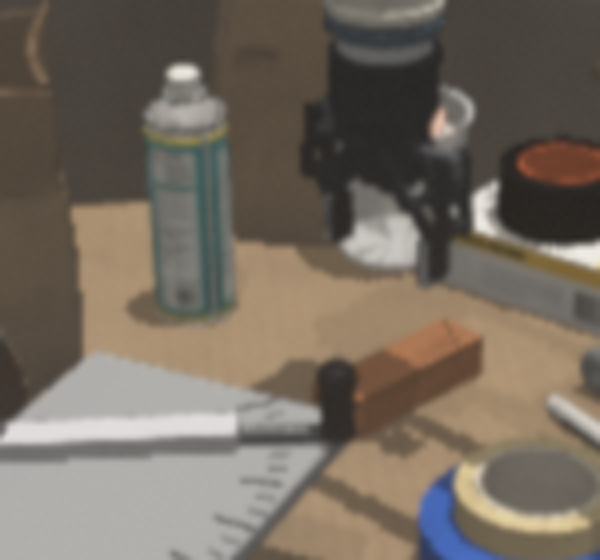

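```bash
python3 - <<'E'
from h import *
d=pickle.load(open("cam5.pkl","rb"));t=d["top"];s=d["scene"]
im=t["color"]
crop(t,190,150,265,250,6,"pics/t5z.png")
S=np.array([.605,.1888,-.0317])
pl=[]
r=np.radians(30)
def F(P,a,S): # fence local -> world
    P=np.array(P,float);r=np.radians(a);c,n=np.cos(r),np.sin(r)
    return T(S,np.c_[.022+c*P[:,0]-n*P[:,1],-.03+n*P[:,0]+c*P[:,1],P[:,2]])
for a,col in((27,(255,0,0)),(30,(0,0,255)),(33,(0,200,0))):
    pl.append((F([[0,.011,.130],[-.145,.011,.130],[-.145,-.011,.130],[0,-.011,.130]],a,S),col))
pl+=[(m,(255,0,255)) for m in marks(S)]; pl.append((T(S,TAB),(0,255,255)))
overlay(t,pl,(190,150,265,250),6,"pics/ov5.png")
E
```

```text
(no output)
```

View pics/ov5.png

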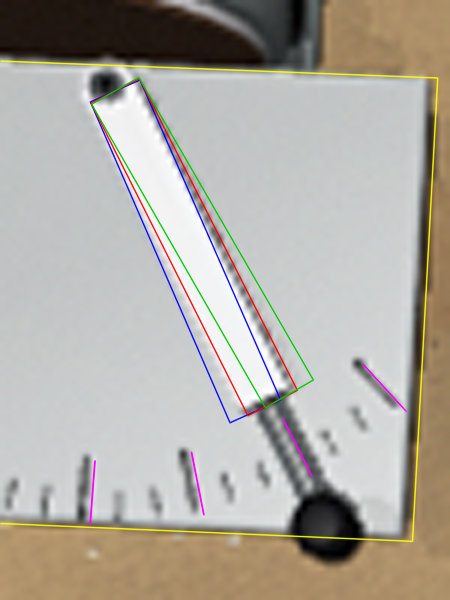

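View pics/t5z.png

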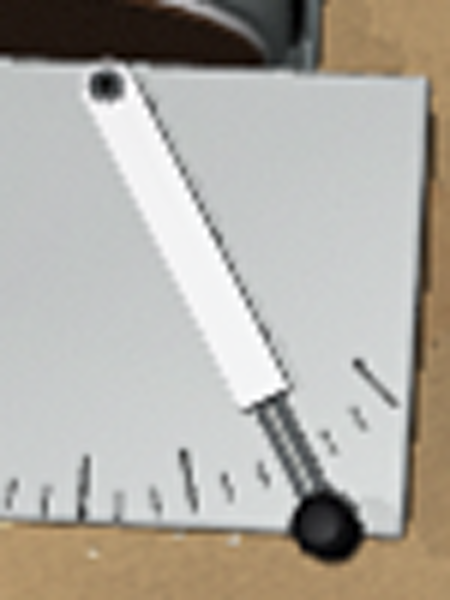

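```bash
python3 - <<'E'
from h import *
d=pickle.load(open("cam5.pkl","rb"));t=d["top"]
g=lambda a,z:unproj(t,(np.array(a)+.5)/6-.5+[190,150],z)[:,:2]
ang=lambda P:np.degrees(np.arctan2(P[0,1]-P[1,1],P[0,0]-P[1,0]))
print("R edge",ang(g([[142,85],[289,388]],.130)),"L edge",ang(g([[85,105],[243,411]],.130)))
P=np.array([g([[107,85]],.130)[0],g([[326,522]],.165)[0]]);print("pivot-handle",ang(P),np.linalg.norm(P[0]-P[1]),P)
P=np.array([g([[107,85]],.130)[0],g([[268,400]],.130)[0]]);print("piv-barend",ang(P),np.linalg.norm(P[0]-P[1]))
print("table right edge",ang(g([[428,79],[405,535]],.115)))
print("mark30?",g([[107,85]],.13))
E
```

```text
R edge 27.239349445576394 L edge 28.82597587099992
pivot-handle 28.644202582972664 0.20581826135163492 [[0.62828018 0.16136969]
 [0.44765131 0.06270679]]
piv-barend 28.494136956848383 0.14684219435986295
table right edge -1.5583743255711493
mark30? [[0.62828018 0.16136969]]
```

Request:
{"api": "send_rows", "payload": {
  "steps": "0 0 2.5 0 1; 0 0 5 0 1; 0 0 7 0 1; 0 0 8 0 1; 0 0 8 0 1; 0 0 8 0 1; 0 0 8 0 1"
}}

```text
clock: 7.23
tcp_pos: [0.5014, -0.1377, 0.0466]
eef_rot: [3.079, -0.62, 0.006]
force: [1.1, 1.1, -0.3]
finger_gap: 0.0854
```

```bash
python3 - <<'E'
from h import *; from workcell import robot,vision
d={}
for n in("top","scene"):
    d[n]=vision.read_camera(n); rows(robot.get_state(),[(.502,-.1366,.03,-22.9)])
crop(d["scene"],240,150,350,250,5,"pics/s6.png")
crop(d["top"],270,160,400,260,5,"pics/t6.png")
E
```

```text
t 7.28 tcp [ 0.5014 -0.1378  0.0466] yaw -22.78 tilt 0.21 F [ 0.   0.1 -0.3] gap 0.0854 q [-0.33 -0.08  1.75  0.    1.47  0.06]
0.00 -0.14 1.66 0.1
t 7.33 tcp [ 0.5013 -0.1379  0.0464] yaw -22.78 tilt 0.2 F [-0.2 -0.1  0.2] gap 0.0856 q [-0.33 -0.08  1.75  0.    1.47  0.06]
0.01 -0.15 1.64 0.1
```

View pics/s6.png

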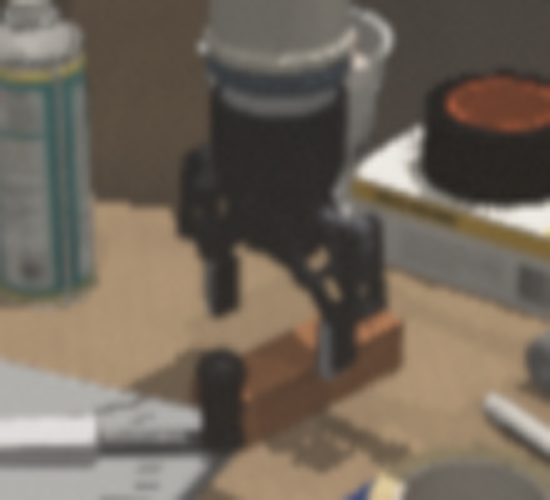

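View pics/t6.png

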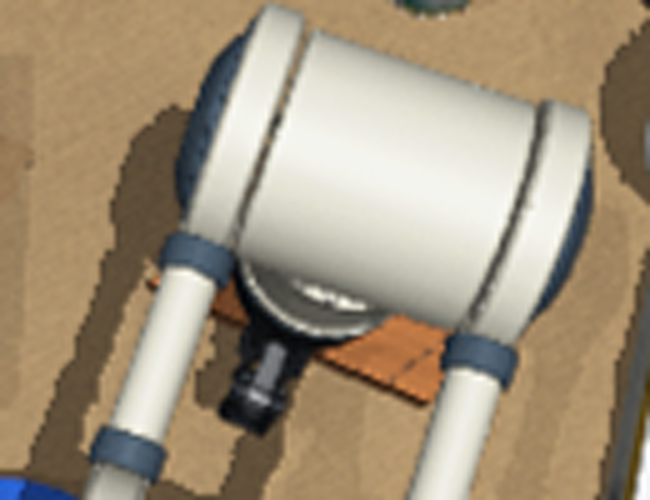

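Request:
{"api": "send_rows", "payload": {
  "steps": "0 -0.1 0.8 0 1; 0 -0.1 1.6 0 1; 0 -0.1 1.6 0 1; 0 -0.1 1.6 0 0.3; 0 -0.1 1.6 0 0.3; 0 -0.1 1.6 0 0.3; 0 -0.1 1.6 0 0.3; 0 -0.1 1.6 0 0.3; 0 -0.1 1.6 0 0.3",
  "force": 50
}}

```text
clock: 8.08
tcp_pos: [0.5012, -0.137, 0.0292]
eef_rot: [3.079, -0.621, 0.003]
force: [2.0, -0.2, 4.1]
finger_gap: 0.039
```

```bash
python3 - <<'E'
from h import *; from workcell import robot,vision
d={}
for n in("top","scene"):
    d[n]=vision.read_camera(n); rows(robot.get_state(),[])
crop(d["scene"],240,150,350,250,5,"pics/s7.png")
E
```

```text
t 8.13 tcp [ 0.5012 -0.137   0.0292] yaw -22.79 tilt 0.11 F [ 1.2 -0.1  4.6] gap 0.0389 q [-0.33 -0.06  1.77 -0.    1.44  0.07]
t 8.18 tcp [ 0.5012 -0.137   0.0292] yaw -22.78 tilt 0.11 F [ 0.7 -1.4  5.6] gap 0.0391 q [-0.33 -0.06  1.77  0.    1.44  0.07]
```

View pics/s7.png

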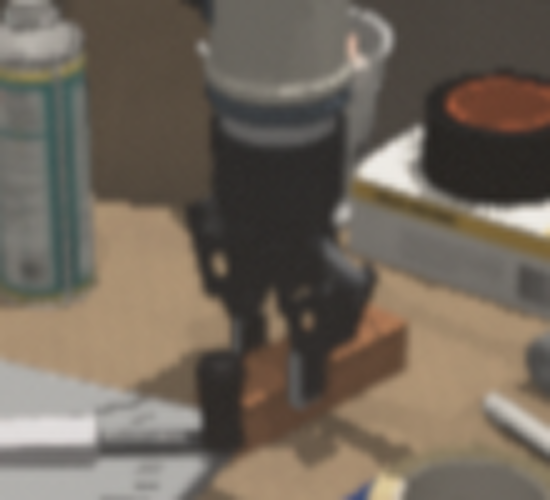

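```bash
cat >> h.py <<'E'
S0=np.array([.603,.192,-.0311])
def FW(P,a=30.1,S=S0):
    P=np.atleast_2d(np.array(P,float));r=np.radians(a);c,n=np.cos(r),np.sin(r)
    return T(S,np.c_[.022+c*P[:,0]-n*P[:,1],-.03+n*P[:,0]+c*P[:,1],P[:,2]])
E
python3 - <<'E'
from h import *; from workcell import robot
g=FW([[-.063-.02,.041,.0]])[0]; print(g)
rows(robot.get_state(),[(.5,-.02,.25,47),(g[0],g[1],.26,118.3)])
E
```

```text
[0.53154031 0.15805144 0.        ]
t 8.18 tcp [ 0.5012 -0.137   0.0292] yaw -22.78 tilt 0.11 F [ 0.7 -1.4  5.6] gap 0.0391 q [-0.33 -0.06  1.77  0.    1.44  0.07]
-4.60 -10.74 -22.09 -69.8
-8.58 -28.38 -23.09 -141.1
```

Request:
{"api": "send_rows", "payload": {
  "steps": "0 0 -1 0 0.3; 0 0 -3 0 0.3; 0 0 -6 0 0.3; 0 0 -9 -4 0.3; 0 -0.5 -12 -10 0.3; -0.5 -1.5 -15 -16 0.3; -1 -3 -18 -22 0.3; -1.5 -4.5 -20 -28 0.3; -2 -6 -22 -34 0.3; -3 -7.5 -23 -40 0.3; -3.5 -9 -23 -46 0.3; -4 -10 -23 -52 0.3"
}}

```text
clock: 9.18
tcp_pos: [0.5022, -0.0278, 0.2592]
eef_rot: [-3.037, -0.801, -0.001]
force: [0.5, 0.5, -3.0]
finger_gap: 0.0389
```

```bash
python3 - <<'E'
from h import *; from workcell import robot
g=FW([[-.063-.02,.041,.0]])[0]; print(g)
rows(robot.get_state(),[(g[0],g[1],.26,118.3)])
E
```

```text
[0.53154031 0.15805144 0.        ]
t 9.18 tcp [ 0.5022 -0.0278  0.2592] yaw 29.56 tilt 0.03 F [ 0.5  0.5 -3. ] gap 0.0389 q [-0.12 -0.17  1.45  0.    1.86 -0.64]
11.72 -14.71 -0.07 -88.7
```

Request:
{"api": "send_rows", "payload": {
  "steps": "1 -1.2 0 -6.5 0.3; 2 -2.5 0 -13 0.3; 3 -3.7 0 -19.5 0.3; 4 -5 0 -26 0.3; 5 -6.2 0 -32.5 0.3; 6 -7.5 0 -39 0.3; 7 -8.7 0 -45.5 0.3; 8 -10 0 -52 0.3; 9 -11.2 0 -58.5 0.3; 10 -12.5 0 -65 0.3; 10.9 -13.6 0 -71.5 0.3; 11.7 -14.7 0 -78 0.3"
}}

```text
clock: 10.18
tcp_pos: [0.5322, 0.1571, 0.2576]
eef_rot: [-1.856, -2.533, 0.003]
force: [-0.0, 0.2, -1.9]
finger_gap: 0.0388
```

Request:
{"api": "send_rows", "payload": {
  "steps": "0 0 0 -5 0.3; 0 0 0 -10.7 0.3; 0 0 1 -10.7 0.3; 0 0 2 -10.7 0.3; 0 0 3 -10.7 0.3; 0 0 4 -10.7 0.3; 0 0 4 -10.7 0.3; 0 0 4 -10.7 0.3"
}}

```text
clock: 10.85
tcp_pos: [0.5322, 0.156, 0.2168]
eef_rot: [-1.621, -2.689, 0.003]
force: [-0.7, -0.8, -2.0]
finger_gap: 0.0386
```

```bash
python3 - <<'E'
from h import *; from workcell import robot,vision
g=FW([[-.063-.02,.041,.0]])[0]; print(g)
d={}
for n in("top","scene"):
    d[n]=vision.read_camera(n); rows(robot.get_state(),[(g[0],g[1],.17,118.4)])
pickle.dump(d,open("cam8.pkl","wb"))
crop(d["scene"],140,130,290,260,5,"pics/s8.png")
crop(d["top"],110,120,310,270,4,"pics/t8.png")
E
```

```text
[0.53154031 0.15805144 0.        ]
t 10.9 tcp [0.5326 0.1561 0.2179] yaw 117.87 tilt 0.05 F [-0.5  0.2 -2. ] gap 0.0388 q [ 0.22 -0.03  1.4   0.    1.78 -1.83]
0.22 0.00 4.79 -0.5
t 10.95 tcp [0.5328 0.1562 0.2186] yaw 117.88 tilt 0.03 F [ 0.3  1.2 -2.4] gap 0.0387 q [ 0.22 -0.03  1.4   0.    1.78 -1.83]
0.22 -0.03 4.86 -0.5
```

View pics/s8.png

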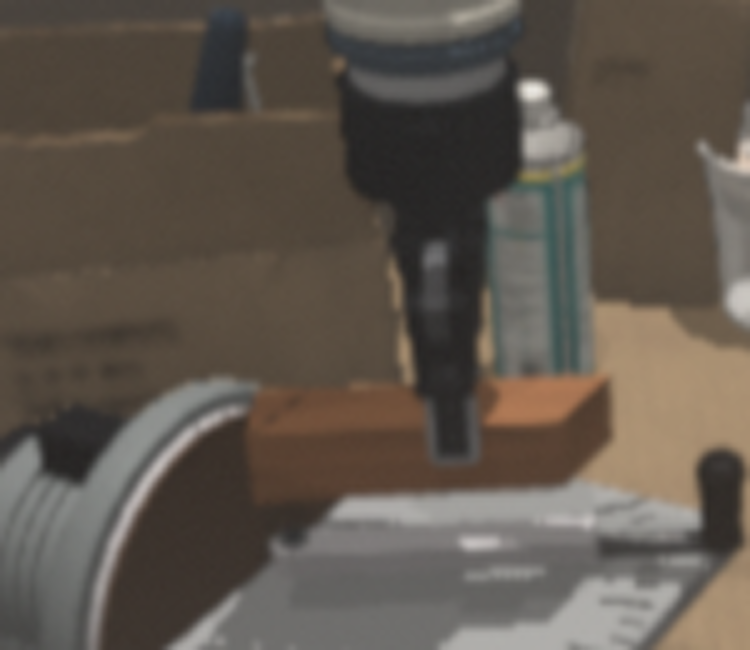

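View pics/t8.png

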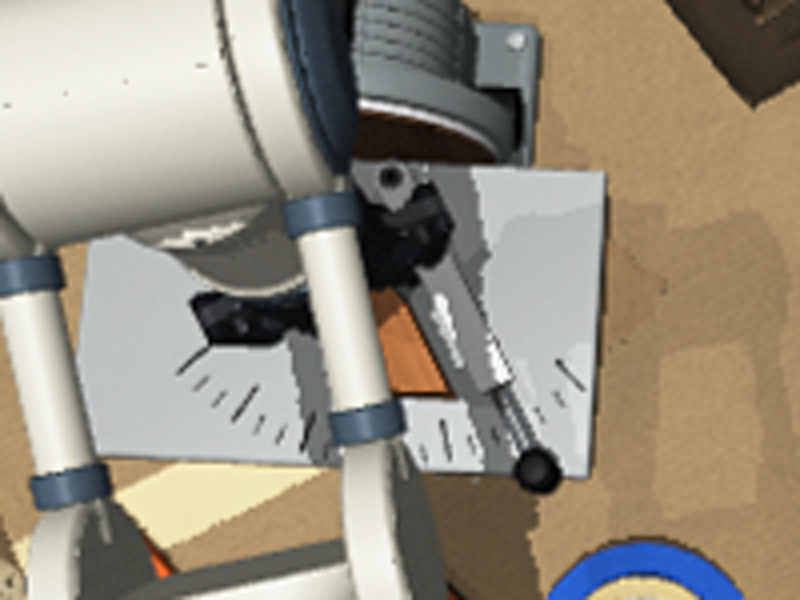

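Request:
{"api": "send_rows", "payload": {
  "steps": "0.2 0 2 -0.5 0.3; 0.2 0 4 -0.5 0.3; 0.2 0 5.5 -0.5 0.3; 0.2 0 6.3 -0.5 0.3; 0.2 0 6.6 -0.5 0.3; 0.2 0 6.6 -0.5 0.3; 0.2 0 6.6 -0.5 0.3"
}}

```text
clock: 11.53
tcp_pos: [0.5323, 0.1581, 0.1536]
eef_rot: [1.608, 2.697, 0.002]
force: [0.9, 1.2, -1.9]
finger_gap: 0.039
```

```bash
python3 - <<'E'
from h import *; from workcell import robot,vision
d={}
for n in("top","scene"):
    d[n]=vision.read_camera(n); rows(robot.get_state(),[])
pickle.dump(d,open("cam9.pkl","wb"))
crop(d["scene"],140,150,290,270,5,"pics/s9.png")
crop(d["top"],110,120,310,270,4,"pics/t9.png")
E
```

```text
t 11.58 tcp [0.5325 0.1582 0.1539] yaw 118.41 tilt 0.14 F [ 0.6 -0.5 -2. ] gap 0.0391 q [ 0.23 -0.03  1.51 -0.    1.66 -1.84]
t 11.63 tcp [0.5325 0.1582 0.1539] yaw 118.41 tilt 0.14 F [-0.1  0.1 -1.7] gap 0.039 q [ 0.23 -0.03  1.51  0.    1.66 -1.84]
```

View pics/s9.png

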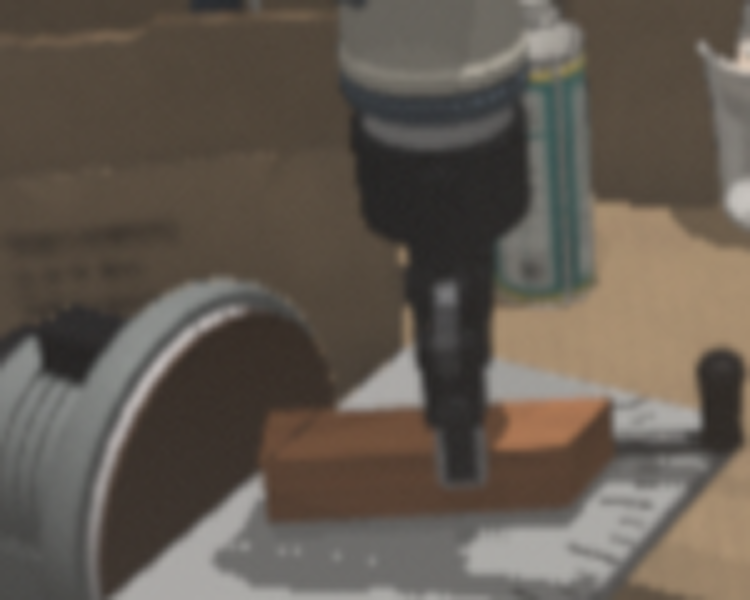

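View pics/t9.png

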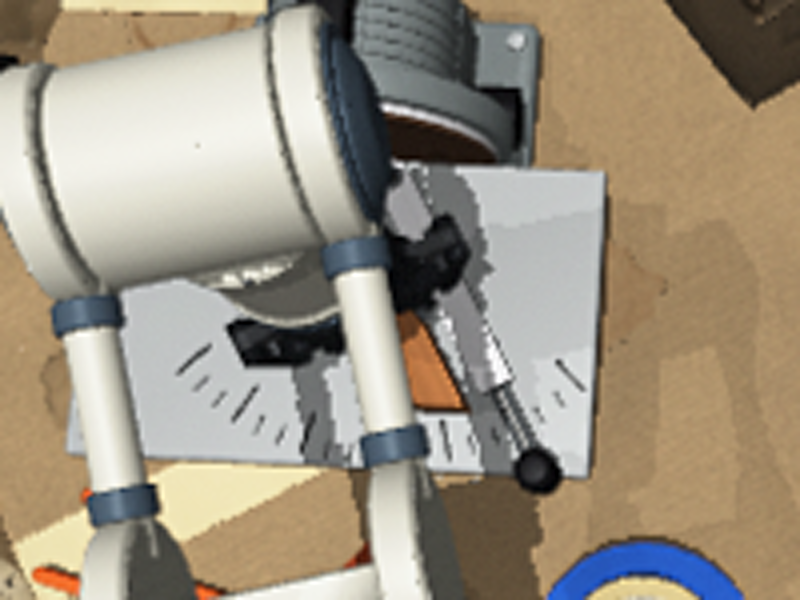

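Request:
{"api": "send_rows", "payload": {
  "steps": "0 0 0.4 0 0.3; 0 0 0.7 0 0.3; 0 0 0.8 0 0.3; 0 0 0.8 0 0.3; 0 0 0.8 0 0.3"
}}

```text
clock: 12.05
tcp_pos: [0.5318, 0.1581, 0.1442]
eef_rot: [-1.608, -2.699, -0.0]
force: [-0.5, 0.2, -1.6]
finger_gap: 0.0389
```

Request:
{"api": "send_rows", "payload": {
  "steps": "0 0 0.1 0 0.3; 0 0 0.1 0 0.3; 0 0 0.2 0 0.3; 0 0 0.2 0 0.3"
}}

```text
clock: 12.38
tcp_pos: [0.5318, 0.1581, 0.1442]
eef_rot: [1.608, 2.698, 0.001]
force: [-6.2, -1.6, 8.0]
finger_gap: 0.0387
```

Request:
{"api": "send_rows", "payload": {
  "steps": "0 0 -0.15 0 0.3; -0.3 0 -0.15 0 0.3; -0.6 0 -0.15 0 0.3; -0.6 0 -0.15 0 0.3; -0.6 0 -0.15 0 0.3"
}}

```text
clock: 12.8
tcp_pos: [0.5351, 0.1529, 0.1442]
eef_rot: [1.608, 2.698, 0.002]
force: [-0.4, 2.8, 4.4]
finger_gap: 0.0391
```

Request:
{"api": "send_rows", "payload": {
  "steps": "-0.1 0 0 0 0.3; -0.2 0 0 0 0.3; -0.2 0 0 0 0.3"
}}

```text
clock: 13.05
tcp_pos: [0.5358, 0.1514, 0.1442]
eef_rot: [1.608, 2.699, 0.002]
force: [-1.6, 4.2, 5.6]
finger_gap: 0.0385
```

Request:
{"api": "send_rows", "payload": {
  "steps": "0 0 -0.1 0 0.3; 0 0 -0.1 0 0.3; 0 0 -0.1 0 0.3"
}}

```text
clock: 13.3
tcp_pos: [0.5356, 0.1505, 0.1443]
eef_rot: [1.609, 2.698, -0.002]
force: [-0.4, 1.3, 0.7]
finger_gap: 0.0387
```

```bash
python3 - <<'E'
from h import *; from workcell import robot,vision
d={}
for n in("top","scene"):
    d[n]=vision.read_camera(n); rows(robot.get_state(),[])
pickle.dump(d,open("cam10.pkl","wb"))
crop(d["scene"],160,180,300,270,5.5,"pics/s10.png")
E
```

```text
t 13.35 tcp [0.5356 0.1505 0.1443] yaw 118.39 tilt 0.06 F [ 0.3 -0.2  0.4] gap 0.0389 q [ 0.21 -0.02  1.52 -0.    1.64 -1.85]
t 13.4 tcp [0.5356 0.1505 0.1442] yaw 118.39 tilt 0.07 F [ 0.9 -0.3  0.7] gap 0.0387 q [ 0.21 -0.02  1.52 -0.    1.64 -1.85]
```

View pics/s10.png

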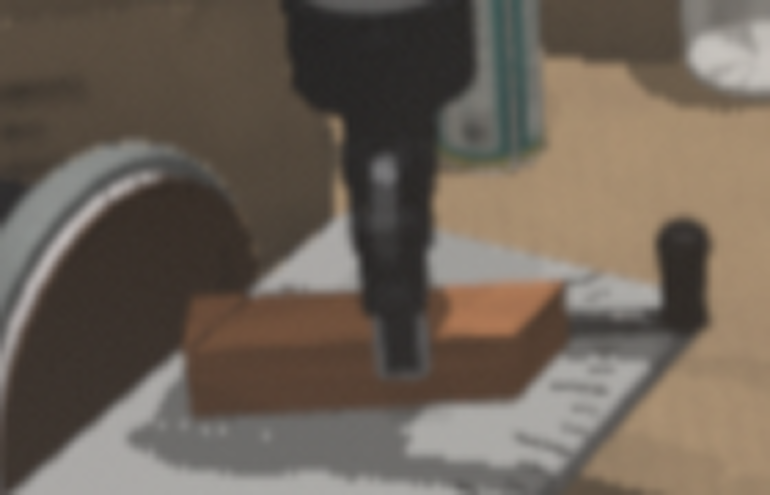

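Request:
{"api": "send_rows", "payload": {
  "steps": "-0.1 0 0 0 0.3; -0.2 0 0 0 0.3; -0.2 0 0 0 0.3"
}}

```text
clock: 13.65
tcp_pos: [0.5359, 0.15, 0.1442]
eef_rot: [-1.607, -2.697, -0.0]
force: [-2.6, 4.0, -0.3]
finger_gap: 0.0387
```

Request:
{"api": "send_rows", "payload": {
  "steps": "-0.1 0 0 0 0.3; -0.2 0 0 0 0.3; -0.2 0 0 0 0.3"
}}

```text
clock: 13.9
tcp_pos: [0.5365, 0.1485, 0.1443]
eef_rot: [-1.605, -2.697, -0.0]
force: [-3.3, 4.7, 0.4]
finger_gap: 0.039
```

```bash
python3 - <<'E'
from h import *; from workcell import robot,vision
d={}
for n in("top","scene"):
    d[n]=vision.read_camera(n); rows(robot.get_state(),[])
pickle.dump(d,open("cam11.pkl","wb"))
o=pickle.load(open("cam10.pkl","rb"));a=pickle.load(open("cam5.pkl","rb"))
crop(d["top"],190,150,265,250,6,"pics/t11.png")
for nm,c in(("5",a),("10",o),("11",d)):
    for n,b in(("top",(230,222,258,248)),("scene",(275,210,295,245))):
        g=cv2.cvtColor(c[n]["color"],cv2.COLOR_RGB2GRAY)[b[1]:b[3],b[0]:b[2]].astype(float)
        w=np.clip(70-g,0,None); yy,xx=np.mgrid[b[1]:b[3],b[0]:b[2]]; print(nm,n,(w*xx).sum()/w.sum(),(w*yy).sum()/w.sum(),w.sum())
    ref=cv2.cvtColor(a["top"]["color"],cv2.COLOR_RGB2GRAY)[226:246,232:256]
    cur=cv2.cvtColor(c["top"]["color"],cv2.COLOR_RGB2GRAY)[226:246,232:256]
    print(cv2.phaseCorrelate(ref.astype(np.float32),cur.astype(np.float32)))
E
```

```text
t 13.95 tcp [0.5365 0.1485 0.1442] yaw 118.47 tilt 0.19 F [-4.1  6.1  0.3] gap 0.0386 q [ 0.21 -0.02  1.52  0.    1.65 -1.86]
t 14.0 tcp [0.5365 0.1485 0.1443] yaw 118.47 tilt 0.18 F [-3.3  5.4  0.8] gap 0.0393 q [ 0.21 -0.02  1.52  0.    1.65 -1.86]
5 top 244.19832465474303 237.5336201041431 4417.0
5 scene 283.78536880290204 230.4519347037485 3308.0
((0.0, 0.0), 1.0)
10 top 243.5061529150696 236.7601371797458 4957.0
10 scene 283.52811501597444 230.74185303514378 3130.0
((0.009806171702024358, -0.09970184568064688), 0.911146035293738)
11 top 244.41500610004067 236.30622204148028 4918.0
11 scene 283.4174355711104 230.2621699013681 3143.0
((0.5753867731067057, -0.8085741336592864), 0.9527346909046173)
```

View pics/t11.png

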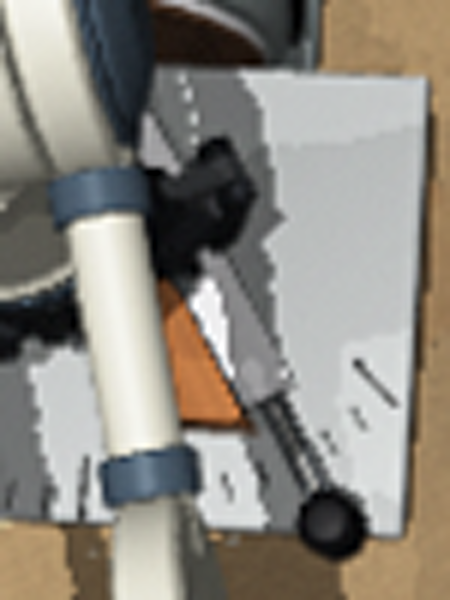

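Request:
{"api": "send_rows", "payload": {
  "steps": "0.1 0 0 0 0.3; 0.15 0.2 0 0 0.3; 0.15 0.5 0 0 0.3; 0.15 0.8 0 0 0.3; 0.15 1.1 0 0 0.3; 0.15 1.3 0 0 0.3; 0.15 1.3 0 0 0.3; 0.15 1.3 0 0 0.3"
}}

```text
clock: 14.67
tcp_pos: [0.5486, 0.1553, 0.1445]
eef_rot: [1.608, 2.699, 0.001]
force: [-0.1, 2.7, -3.2]
finger_gap: 0.0393
```

```bash
python3 - <<'E'
from h import *; from workcell import robot,vision
d={}
for n in("top","scene"):
    d[n]=vision.read_camera(n); rows(robot.get_state(),[])
pickle.dump(d,open("cam12.pkl","wb"))
crop(d["scene"],150,180,290,270,5.5,"pics/s12.png")
crop(d["top"],190,150,265,250,6,"pics/t12.png")
E
```

```text
t 14.72 tcp [0.5485 0.1552 0.1445] yaw 118.42 tilt 0.03 F [ 0.2  1.7 -2.9] gap 0.0388 q [ 0.22  0.01  1.48  0.    1.64 -1.85]
t 14.77 tcp [0.5485 0.1552 0.1446] yaw 118.42 tilt 0.03 F [ 0.2  2.2 -3.4] gap 0.039 q [ 0.22  0.01  1.48  0.    1.64 -1.85]
```

View pics/s12.png

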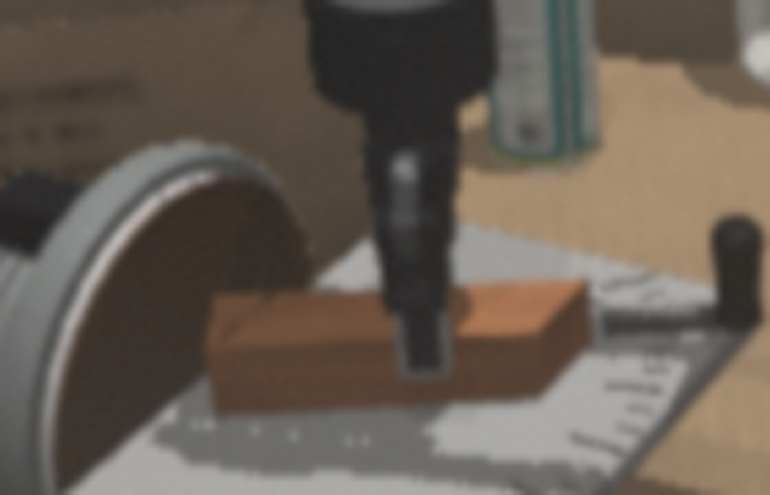

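View pics/t12.png

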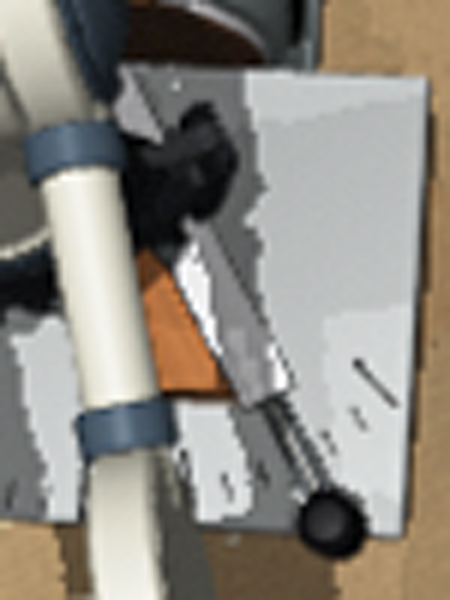

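```bash
python3 - <<'E'
from h import *
us=np.array([[100,435],[460,125],[740,198],[430,552]],np.float32)/4.4+np.array([120,190],np.float32)
W=np.array(TAB,np.float32)[:,:2]
H=cv2.getPerspectiveTransform(us.astype(np.float32),W)
f=lambda a:cv2.perspectiveTransform(np.array([a],np.float32),H)[0]
px=np.array([[214,414],[535,398]])/5.5+[150,180]
P=f(px);print(P); v=P[0]-P[1]; print("len",np.linalg.norm(v),"ang",np.degrees(np.arctan2(v[1],v[0])))
c=P[0]+.02*np.array([np.sin(np.radians(30.5)),-np.cos(np.radians(30.5))]);print("sq end centre",c)
E
```

```text
Traceback (most recent call last):
cv2.error: OpenCV(4.12.0) /io/opencv/modules/imgproc/src/imgwarp.cpp:3565: error: (-215:Assertion failed) src.checkVector(2, CV_32F) == 4 && dst.checkVector(2, CV_32F) == 4 in function 'getPerspectiveTransform'
```

```bash
cat >> h.py <<'E'
def tablepix(px):
    us=np.array([[100,435],[460,125],[740,198],[430,552]])/4.4+np.array([120,190])
    H=cv2.getPerspectiveTransform(np.ascontiguousarray(us,np.float32),np.ascontiguousarray(np.array(TAB)[:,:2],np.float32))
    return cv2.perspectiveTransform(np.array([px],np.float32),H)[0]
E
python3 - <<'E'
from h import *
px=np.array([[214,414],[535,398]])/5.5+[150,180]
P=tablepix(px);print(P); v=P[0]-P[1]; print("len",np.linalg.norm(v),"ang",np.degrees(np.arctan2(v[1],v[0])))
c=P[0]+.02*np.array([np.sin(np.radians(30.5)),-np.cos(np.radians(30.5))]);print("sq end centre",c)
c=FW([[0,.031,0]])
S=S0; v=np.array([.5485,.1552])-S[:2]; co,n=np.cos(S[2]),np.sin(S[2]); print("tcp sander",co*v[0]+n*v[1],-n*v[0]+co*v[1])
E
```

```text
[[ 0.02147991  0.01832455]
 [-0.09880933 -0.0506435 ]]
len 0.13865818 ang 29.827875
sq end centre [0.03163068 0.00109197]
tcp sander -0.05332935013494669 -0.03847688155482796
```

Request:
{"api": "send_rows", "payload": {
  "steps": "0 0.1 0 0 0.3; 0 0.2 0 0 0.3; 0 0.2 0 0 0.3"
}}

```text
clock: 15.02
tcp_pos: [0.5499, 0.156, 0.1447]
eef_rot: [-1.608, -2.698, 0.001]
force: [-2.8, 1.8, -2.3]
finger_gap: 0.039
```

Request:
{"api": "send_rows", "payload": {
  "steps": "0 0.1 0 0 0.3; 0 0.2 0 0 0.3; 0 0.2 0 0 0.3"
}}

```text
clock: 15.27
tcp_pos: [0.5518, 0.157, 0.1448]
eef_rot: [-1.608, -2.699, -0.0]
force: [-1.8, 0.5, -3.0]
finger_gap: 0.0386
```

Request:
{"api": "send_rows", "payload": {
  "steps": "0 0.1 0 0 0.3; 0 0.2 0 0 0.3; 0 0.2 0 0 0.3"
}}

```text
clock: 15.52
tcp_pos: [0.5536, 0.1581, 0.1448]
eef_rot: [-1.608, -2.699, -0.0]
force: [-3.2, 2.3, -2.5]
finger_gap: 0.0388
```

```bash
python3 - <<'E'
from h import *; from workcell import robot,vision
d={}
for n in("top","scene"):
    d[n]=vision.read_camera(n); rows(robot.get_state(),[])
pickle.dump(d,open("cam13.pkl","wb"))
crop(d["scene"],170,200,270,270,7.5,"pics/s13.png")
E
```

```text
t 15.57 tcp [0.5536 0.158  0.1447] yaw 118.42 tilt 0.01 F [-2.3  2.5 -2.6] gap 0.0386 q [ 0.22  0.03  1.47  0.    1.64 -1.85]
t 15.62 tcp [0.5536 0.158  0.1447] yaw 118.42 tilt 0.02 F [-2.5  2.4 -3.5] gap 0.0387 q [ 0.22  0.03  1.47  0.    1.64 -1.85]
```

View pics/s13.png

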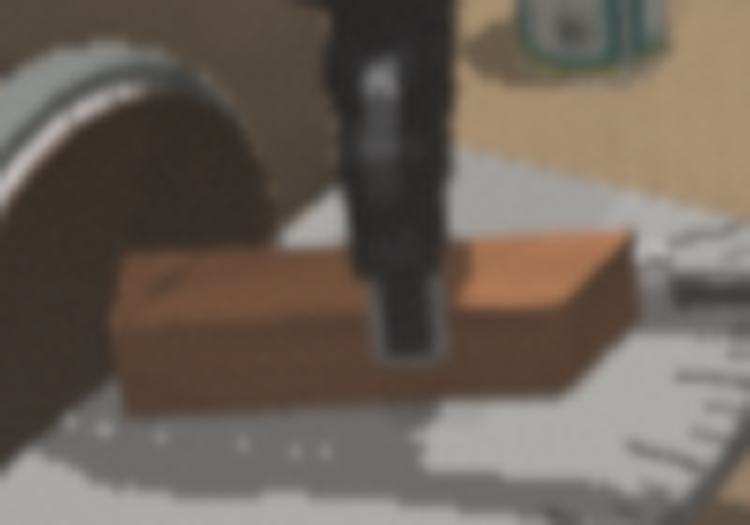

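Request:
{"api": "send_rows", "payload": {
  "steps": "0 0.1 0 0 0.3; 0 0.2 0 0 0.3; 0 0.2 0 0 0.3"
}}

```text
clock: 15.87
tcp_pos: [0.5553, 0.159, 0.1448]
eef_rot: [-1.608, -2.699, -0.0]
force: [-2.9, 2.3, -2.7]
finger_gap: 0.0384
```

Request:
{"api": "send_rows", "payload": {
  "steps": "0 0.1 0 0 0.3; 0 0.2 0 0 0.3; 0 0.2 0 0 0.3"
}}

```text
clock: 16.12
tcp_pos: [0.5559, 0.1593, 0.1446]
eef_rot: [-1.607, -2.697, 0.005]
force: [-9.6, -0.4, -1.0]
finger_gap: 0.0388
```

Request:
{"api": "send_rows", "payload": {
  "steps": "0 -0.1 0 0 0.3; 0 -0.2 0 0 0.3; 0 -0.25 0.05 0 0.3; 0 -0.25 0.1 0 0.3; 0 -0.25 0.1 0 0.3"
}}

```text
clock: 16.53
tcp_pos: [0.5554, 0.159, 0.1445]
eef_rot: [1.607, 2.698, 0.003]
force: [-0.8, 4.7, 0.9]
finger_gap: 0.0387
```

```bash
python3 - <<'E'
from h import *; from workcell import robot,vision
d={}
for n in("top","scene"):
    d[n]=vision.read_camera(n); rows(robot.get_state(),[])
pickle.dump(d,open("cam14.pkl","wb"))
crop(d["top"],190,150,265,250,6,"pics/t14.png")
ref=pickle.load(open("cam5.pkl","rb"))["top"]["color"]
g=lambda c:cv2.cvtColor(c,cv2.COLOR_RGB2GRAY)[226:246,232:256].astype(np.float32)
print(cv2.phaseCorrelate(g(ref),g(d["top"]["color"])))
E
```

```text
t 16.58 tcp [0.5554 0.159  0.1445] yaw 118.43 tilt 0.12 F [-0.8  4.7 -0.2] gap 0.0391 q [ 0.22  0.03  1.47  0.    1.64 -1.85]
t 16.63 tcp [0.5553 0.159  0.1444] yaw 118.43 tilt 0.11 F [-0.9  4.8  0.2] gap 0.0389 q [ 0.22  0.03  1.47  0.    1.64 -1.85]
((0.9060548562923696, -0.7048610709472527), 0.8922256141901016)
```

View pics/t14.png

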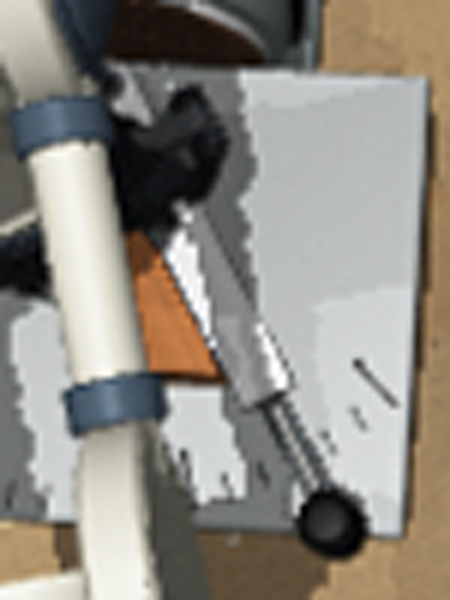

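Request:
{"api": "send_rows", "payload": {
  "steps": "0.05 0 0 0 0.3; 0.05 0 0 0 0.3; 0.05 0 0 0 0.5; 0.05 0 0 0 0.55; 0.05 0 0 0 0.6; 0.05 0 0 0 0.6; 0.05 0 0 0 0.6; 0.05 0 0 0 0.6"
}}

```text
clock: 17.3
tcp_pos: [0.5546, 0.1588, 0.1437]
eef_rot: [1.609, 2.698, -0.0]
force: [0.8, 0.0, 0.8]
finger_gap: 0.0513
```

```bash
python3 - <<'E'
from h import *; from workcell import robot,vision
c=vision.read_camera("scene"); rows(robot.get_state(),[])
crop(c,160,190,280,270,6.2,"pics/s15.png")
E
```

```text
t 17.35 tcp [0.5546 0.1589 0.1437] yaw 118.41 tilt 0.01 F [ 0.2 -0.1 -0.2] gap 0.0514 q [ 0.22  0.03  1.47 -0.    1.64 -1.85]
```

View pics/s15.png

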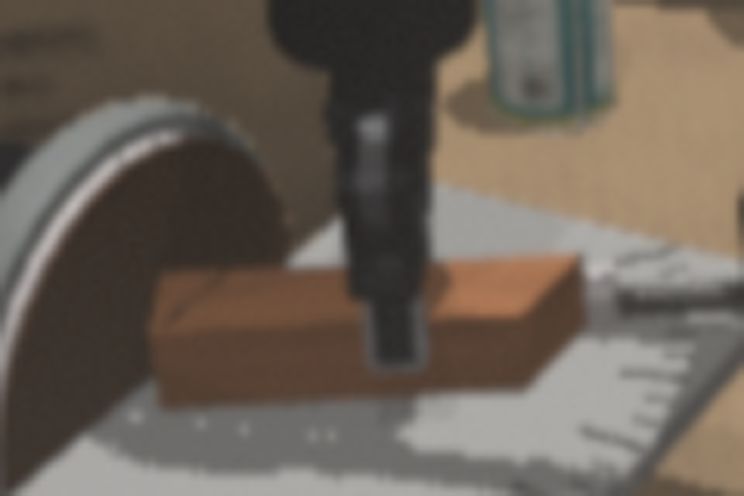

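Request:
{"api": "send_rows", "payload": {
  "steps": "0 0 -0.5 0 0.6; 0 0 -2 0 0.6; 0 0 -4 0 0.6; 0 0 -7 0 0.6; 0 0 -10 0 0.6; 0 0 -13 0 0.6; 0 0 -13 0 0.6"
}}

```text
clock: 17.93
tcp_pos: [0.5559, 0.1593, 0.2822]
eef_rot: [1.604, 2.691, 0.013]
force: [0.9, -0.6, 1.9]
finger_gap: 0.0512
```

```bash
python3 - <<'E'
from h import *; from workcell import robot
rows(robot.get_state(),[(.45,-.17,.27,118.4)])
E
```

```text
t 17.93 tcp [0.5559 0.1593 0.2822] yaw 118.41 tilt 0.67 F [ 0.9 -0.6  1.9] gap 0.0512 q [ 0.22  0.03  1.22 -0.    1.88 -1.85]
-23.92 -25.00 1.02 0.0
```

Request:
{"api": "send_rows", "payload": {
  "steps": "-2.4 -2.5 0 3 0.6; -4.8 -5 0 6 0.6; -7.2 -7.5 0 9 0.6; -9.6 -10 0 12 0.6; -12 -12.5 0 15 0.6; -14.4 -15 0 18 0.6; -16.8 -17.5 0 21 0.6; -19.2 -20 0 24 0.6; -21.6 -22.5 0 27 0.6; -24 -25 0 30 0.6; -24 -25 0 30 0.6"
}}

```text
clock: 18.85
tcp_pos: [0.4471, -0.1758, 0.274]
eef_rot: [2.261, 2.18, -0.004]
force: [0.0, -0.0, 0.2]
finger_gap: 0.0512
```

```bash
python3 - <<'E'
from h import *; from workcell import robot,vision
d={}
for n in("top","scene"):
    d[n]=vision.read_camera(n); rows(robot.get_state(),[])
pickle.dump(d,open("cam16.pkl","wb"))
crop(d["top"],190,140,265,240,6,"pics/t16.png")
crop(d["scene"],160,190,300,270,5.7,"pics/s16.png")
cv2.imwrite("pics/full16.png",d["scene"]["color"][:,:,::-1])
E
```

```text
t 18.9 tcp [ 0.4479 -0.1735  0.274 ] yaw 88.11 tilt 0.04 F [-0.1  0.5  0.5] gap 0.0511 q [-0.44 -0.22  1.47 -0.    1.89 -1.98]
t 18.95 tcp [ 0.4485 -0.172   0.274 ] yaw 88.26 tilt 0.02 F [0.2 1.3 1.1] gap 0.0511 q [-0.44 -0.22  1.47  0.    1.89 -1.98]
```

View pics/t16.png

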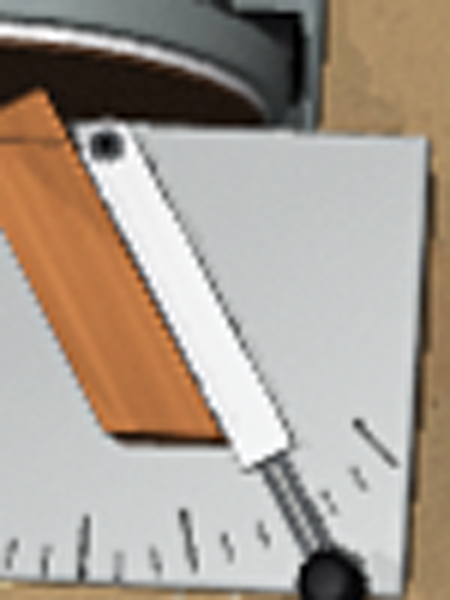

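View pics/s16.png

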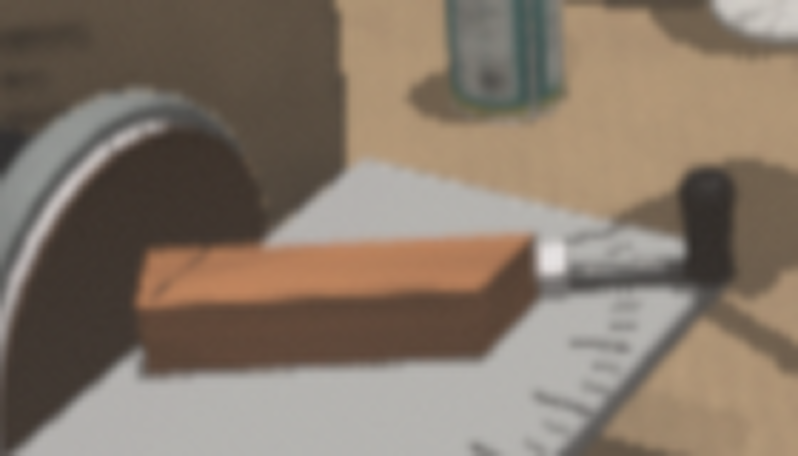

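View pics/full16.png

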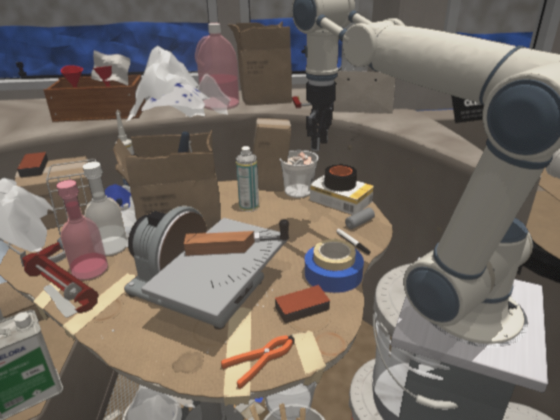

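```bash
python3 - <<'E'
from h import *
d=pickle.load(open("cam16.pkl","rb"));t=d["top"]
crop(t,180,135,260,240,5.7,"pics/t17.png")
# subpixel edges: sample intensity across lines
S=S0
def ang(P): 
    v=P[0]-P[1]; return np.degrees(np.arctan2(v[1],v[0]))
g=lambda a,z:unproj(t,(np.array(a)+.5)/6-.5+[190,140],z)[:,:2]
Rr=g([[144,145],[290,446]],.130);Ll=g([[90,170],[240,468]],.130)
B=g([[47,92],[225,437]],.151);BL=g([[5,240],[108,432]],.151)
pv=g([[107,145]],.130)[0]
print("fence R,L",ang(Rr),ang(Ll),"brace",ang(B),ang(BL))
hd=g([[328,576]],.165)[0]; print("piv-handle",ang(np.array([pv,hd])),np.linalg.norm(pv-hd))
be=g([[267,458]],.130)[0]; print("piv-barend",ang(np.array([pv,be])))
th=np.radians(ang(np.array([pv,hd]))); y=np.array([-np.sin(th),np.cos(th)]); x=np.array([np.cos(th),np.sin(th)])
for p in (*B,*BL): print("in fence frame",((p-pv)@x).round(4),((p-pv)@y).round(4))
E
```

```text
fence R,L 27.22828520096379 28.254158101849743 brace 28.809890496793603 30.07309700420175
piv-handle 29.1236654060143 0.20414828663307388
piv-barend 28.497216347052152
in fence frame 0.0237 0.0102
in fence frame -0.1349 0.0111
in fence frame -0.0228 0.0519
in fence frame -0.1112 0.0504
```

View pics/t17.png

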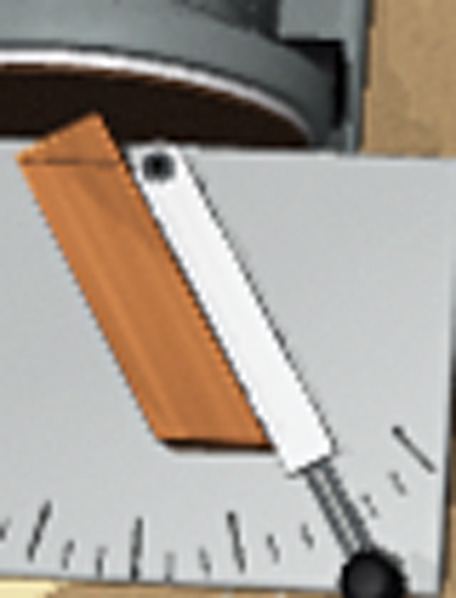

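```bash
python3 - <<'E'
from h import *
P=tablepix(np.array([[144,375],[483,357]])/5.7+[160,190]);v=P[0]-P[1];a=np.arctan2(v[1],v[0])
print(P,np.linalg.norm(v),np.degrees(a),"end centre",P[0]+.02*np.array([np.sin(a),-np.cos(a)]), "from rear", P[1]+.137*np.array([np.cos(a),np.sin(a)])+.02*np.array([np.sin(a),-np.cos(a)]))
d0=pickle.load(open("cam0.pkl","rb"));d=pickle.load(open("cam16.pkl","rb"))
for n,(x0,y0,x1,y1) in {"can":(232,145,262,212),"roller":(342,205,376,230),"block":(272,285,332,322)}.items():
    print(n,np.abs(d0["scene"]["color"][y0:y1,x0:x1].astype(int)-d["scene"]["color"][y0:y1,x0:x1]).mean())
E
```

```text
[[ 0.02808513  0.02368456]
 [-0.09383276 -0.04711858]] 0.14098601 30.14564 end centre [0.03812912 0.00638952] from rear [0.0346822  0.00438775]
can 7.687893864013267
roller 3.7854901960784315
block 7.834384384384385
```

```bash
python3 - <<'E'
from workcell import workorder
print(workorder.finish_job())
E
```

```text
the job is handed in; nothing more can be done
None
```

I handed the job in at about 19 s of the 61 s. The fence is swung to the +30° mark, and the brace is released flat on the sander's table, pencil line up, along the fence's left side with its square end at the disc.

**Fence:** after I let go of the handle it measured about 30° in the top camera. Snugging the brace against it nudged it slightly, to roughly 30–31°. That is inside the 3° limit.

**Brace against the fence:** my last top-camera check put its right side on the fence's left face within about 1 mm. The two are parallel within about 1°, though individual edge readings scattered from 27° to 30°. Its height on release matched flat contact with the table.

**Brace at the disc:** I pushed it forward until the disc was felt (about 10 N), then backed off about 1 mm. That puts the square end's centre at x ≈ 29 mm in the sander's frame, against the allowed 25–35 mm.

**Disagreement:** the two cameras do not agree on that end position. The top camera read about 27 mm. The scene camera read 35–38 mm, beyond the roughly 30 mm at which the corner touches the disc. Its change in reading since before contact still fits a gap of about 1 mm, so I trusted the felt contact.

**Other objects:** the spray can, grey roller sleeve and sanding block look unmoved in the last picture. I did not measure their positions to the millimetre. The arm is clear of everything.

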